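# Put the washed baking things away on the rail and in the block

### The arm

A 7-joint arm with a two-finger parallel gripper is mounted at the origin on the work surface. World frame = base frame: x ahead of the robot, y to its left, z up, the work surface at z = 0. Lengths are in m, angles in rad, forces in N, time in s.
With the tool pointing down it reaches from about 0.425 to 0.925 m from the base axis. Payload 6.8 kg.
Tool frame: the origin (TCP) lies between the finger pads; the fingertips stand r.tcp_to_tips ahead of it and the grasp point (between the pads) is the TCP (r.tcp_to_tips is the distance from the TCP to the fingertips, in m); z points along the fingers, y is the line along which they close (so a half turn about z gives the same grasp; the last joint's range is limited). The gripper opens to 85 mm and grips with 20 to 120 N. Pads are 22 mm wide; open, the fingers measure 114 mm over their backs; the gripper's body (76 mm by 85 mm) begins 54 mm behind the grasp point. The pads swing forward as they close: fully open they stand 13 mm farther back than shut.
Start: joints at [1.109, 0.477, 0.022, 1.555, -0.011, 1.109, -0.083], TCP at [0.234, -0.633, 0.25] pointing down, gripper open.
Joint ranges: [-2.96, 2.96], [-0.34, 2.1], [-1.41, 1.46], [0.24, 2.44], [-1.37, 4.51], [0.17, 1.92], [-2.96, 2.96]. Speed limits (rad/s): [2.39, 2.39, 3.14, 3.14, 3.14, 3.14, 3.14].

### API

Orientations are given as a rotation vector (axis times angle).
In Python, from bench import r gives the robot as it stands.
- The arm moves only by the tool servo_tool, never from a script. Its argument "commands" is a list of rows, each a list of 2 entries, a list of its own where there are three numbers: the shift along the tool's x, y, z normalised to -1 to 1, where 1 is 250 mm, then the turn, a rotation vector about the tool's x, y, z normalised to -1 to 1, where 1 is 90 degrees. In form: [[[dx, dy, dz], [ax, ay, az]], ...]. A call has 1 to 20 rows; each row is the pose to reach, as a shift and turn from the pose commanded when the call began, along the tool's axes at that moment; what a row does not reach only later rows make up. A row lasts 1/10 s, in which the tool goes at most 50 mm and 8.59 degrees, less where a joint would pass 70% of its speed; a pose out of reach is approached as far as the arm can. A call with a number of a shift or a turn outside -1 to 1 is refused whole. A call with a gripper value outside its range is refused whole. "claw" is the closure, from 0 (fully open) to 1 (shut), set as the call begins (left out, the last holds). The fingers move at their own pace and stop on an object; "squeeze" is the grip in N (left out, the last holds). Time passes only in rows, so rows that repeat a pose let the fingers close. It gives the time, the measured TCP pose, the force, the opening and the grip force at its end, in the units of the state.
- r.get_obs(): the state, without advancing time (a new reading comes with each control period).
- r.grab_frame(name): name is "scene" or "top"; returns (picture, depth): 420x560x3 uint8, red, green, blue; 420x560 float32, m along the optical axis (not along the pixel's ray), 0 where there is no reading.
- r.camera_model(name): a dict with "fx", "fy", "cx", "cy" (pixels), "k1" (the pictures are not rectified: a ray, as slopes to the right and down, at radius r is drawn at 1 + k1 r^2 times it, then the intrinsics apply), "extrinsics" (4x4, takes a point from camera to world coordinates). Camera axes: x right, y down, z forward; pixel columns grow to the right and rows downward; lengths in m; the calibration is good to about 2 mm. A picture is of the moment at which its call begins. camera_model takes no time and is no camera call.
- r.hand_in(): hands the job in; it is judged then, once.
Trained networks look in the newest picture that a camera, given by its name, has taken for a name from the list of things; names that differ only in an ending like _2 or _b are one class to them, and where a whole thing is asked for, a point or a joint stands for the part that bears it (a point fixed in the world has none). Each returns a list of dicts, best first, with "confidence" (0 to 1); they miss things now and then, are a little off and sometimes report something else, mostly with a low value. They report only what shows in the picture. A call takes as long as a camera call. They do not tell look-alikes from the thing itself.
- r.boxes_of(camera, target): "uv" ([column, row] in pixels, amid what is visible of it).
- r.mark_of(camera, target): "uv" ([column, row] in pixels: a listed point, or the origin of a listed thing).
The state is a dict: "clock": time; "joints": joint angles; "qvel": joint speeds; "tau": joint torques, N m; "tcp_pos": TCP position; "orientation": TCP orientation; "contact_force": force on the tool from outside, world axes, zero at the start; "moment": the same for the moment, N m; "grip_width": finger opening in m; "gripper_force": force on a finger pad.
Only numpy, scipy, OpenCV 4.12 (cv2) and the standard library are available. Lean on these libraries where they do the work, as an engineer would, in place of code of your own. Each camera call takes 0.05 s, during which the arm holds its last target. There are 200 camera calls.

### The job

Put the washed baking things away. Hang every steel cup standing on the drying mat on the top rail of the rail stand by both its hooks, with the cup on the robot's side, to the right (as the robot sees it) of the black stop collar, and slide them along the rail so that they hang in one closed row, the first against the collar and each next one against its neighbour. Put the three bench scrapers from the drainer blade-down into the slots of the wooden block, one to a slot, fully home, and leave the rolling pin, the flour jar and the bowl alone.

Things in the scene. Friction and masses are not known exactly. Their poses are not given: they have to be found in the camera images.
- rail_stand: fixed steel stand: top rail 12 mm diameter, 420 mm long, axis 250 mm above the table, between posts (16 mm diameter, 260 mm tall) at y = -210 and +210 mm. A lower bar, 10 mm diameter, axis at z = 160 and x = -4 mm, bears on the backs of hung cups. Origin: on the table under the top rail's middle; y along the rail to the robot's left, x away from the robot, z up.
- collar: black clamp collar fixed on the top rail near its left end, 32 mm diameter and 12 mm wide along the rail: the stop that the row of cups closes up against. Origin: on the rail's axis, mid-width; axes as the rail stand's.
- collar_face (a point): centre of the collar's right-hand face (the one the first cup must touch), on the rail's axis; axes as the rail stand's. A cup against it has its origin 33 mm to the right (y = -33 mm).
- cup_a: steel cup on the mat (2 or 3 are there; else None), 60 mm deep (x), 66 wide (y), 95 tall, 3 mm walls, 0.16 kg. Two 12 mm wide hooks behind (+x), flush with its sides, bend back and down over the rim: gap x = 33 to 51 mm, inside top z = 114, top 118.5, lip tip z = 92.5. Origin: centre of underside. Hung: leans 0.07 rad, origin 38 mm before (-x) and 111 below the rail's axis, back on the lower bar.
- cup_b: steel cup on the mat (2 or 3 are there; else None), 60 mm deep (x), 66 wide (y), 95 tall, 3 mm walls, 0.16 kg. Two 12 mm wide hooks behind (+x), flush with its sides, bend back and down over the rim: gap x = 33 to 51 mm, inside top z = 114, top 118.5, lip tip z = 92.5. Origin: centre of underside. Hung: leans 0.07 rad, origin 38 mm before (-x) and 111 below the rail's axis, back on the lower bar.
- cup_c: steel cup on the mat (2 or 3 are there; else None), 60 mm deep (x), 66 wide (y), 95 tall, 3 mm walls, 0.16 kg. Two 12 mm wide hooks behind (+x), flush with its sides, bend back and down over the rim: gap x = 33 to 51 mm, inside top z = 114, top 118.5, lip tip z = 92.5. Origin: centre of underside. Hung: leans 0.07 rad, origin 38 mm before (-x) and 111 below the rail's axis, back on the lower bar.
- mat: fixed teal drying mat, 200 by 430 mm, 4 mm thick, on which the cups start. Origin: centre of the underside, on the table.
- drainer: fixed small dish drainer: grey tray 150 by 190 mm, floor 8 mm above the table, rim 14 mm, with two rows of upright wires (4 mm thick, every 12 mm along y, tops 68 mm above the table) at x = -35 and +35 mm. The scrapers stand on its floor between wires, blades along x, 60 mm apart. Origin: centre of the underside.
- scraper_a: one of three identical bench scrapers standing in the drainer: steel blade 120 mm long (x), 2.5 thick (y), 90 tall; on top a wooden handle 124 long (x), 22 thick (y), 26 tall, its middle 98 mm above the origin; 0.18 kg. Origin: middle of the blade's lower edge; z up through the handle. It may lean up to 0.1 rad between the wires.
- scraper_b: one of three identical bench scrapers standing in the drainer: steel blade 120 mm long (x), 2.5 thick (y), 90 tall; on top a wooden handle 124 long (x), 22 thick (y), 26 tall, its middle 98 mm above the origin; 0.18 kg. Origin: middle of the blade's lower edge; z up through the handle. It may lean up to 0.1 rad between the wires.
- scraper_c: one of three identical bench scrapers standing in the drainer: steel blade 120 mm long (x), 2.5 thick (y), 90 tall; on top a wooden handle 124 long (x), 22 thick (y), 26 tall, its middle 98 mm above the origin; 0.18 kg. Origin: middle of the blade's lower edge; z up through the handle. It may lean up to 0.1 rad between the wires.
- block: fixed bamboo tool block, 140 (x) by 160 (y) by 85 mm tall, with three slots along x, 50 mm apart, opening upward. Origin: centre of the underside, on the table.
- slot_right (a point): mouth of the right-hand (-y) slot of the block's three: its centre, level with the block's top. The slot runs along this point's x, 130 mm long, 8 mm wide (y), 70 mm deep, with 5 mm chamfers. A scraper fully home stands on the slot's floor, its handle 20 mm above the block's top.
- slot_mid (a point): mouth of the middle slot of the block's three: its centre, level with the block's top. The slot runs along this point's x, 130 mm long, 8 mm wide (y), 70 mm deep, with 5 mm chamfers. A scraper fully home stands on the slot's floor, its handle 20 mm above the block's top.
- slot_left (a point): mouth of the left-hand (+y) slot of the block's three: its centre, level with the block's top. The slot runs along this point's x, 130 mm long, 8 mm wide (y), 70 mm deep, with 5 mm chamfers. A scraper fully home stands on the slot's floor, its handle 20 mm above the block's top.
- rolling_pin: wooden rolling pin, 52 mm diameter, 426 mm long along its y, lying on a wooden board beyond the rail; origin under its middle. To be left alone.
- flour_jar: white round jar with a wooden lid, 84 mm diameter, 130 mm tall; origin: centre of the underside. To be left alone.
- bowl: blue ceramic bowl, 140 mm across, 60 mm tall; origin: centre of the underside. To be left alone.
Mind the look-alikes: they are no part of the job. Leave any red look-alike of the cup_a alone. Leave any blue look-alike of the scraper_c alone.

How it is judged:
At the end, for the whole second after the job is handed in: Every cup hangs upright by both hooks on the top rail, robot side, at rest, in a closed row: the first within 7 mm of the collar face, each next within 7 mm of its neighbour. The scrapers stand in the slots, one each, blade down within 6 mm of the floor, at rest (x of cup_a in the frame of rail_stand between -0.052 and -0.024 m and z of cup_a in the frame of rail_stand between 0.128 and 0.15 m and angle between each of cup_a, cup_b, cup_c's own z axis and vertical below 0.15 rad and angle between the y axis of each of cup_a, cup_b, cup_c and the y axis of rail_stand, either way round below 0.15 rad and linear speed of each of cup_a, cup_b, cup_c, scraper_a, scraper_b, scraper_c below 0.02 m/s and (y of cup_a in the frame of collar_face between -0.04 and -0.028 m or y of cup_a in the frame of cup_b between -0.073 and -0.06 m or y of cup_a in the frame of cup_c between -0.073 and -0.06 m) and x of cup_b in the frame of rail_stand between -0.052 and -0.024 m and z of cup_b in the frame of rail_stand between 0.128 and 0.15 m and (y of cup_b in the frame of collar_face between -0.04 and -0.028 m or y of cup_b in the frame of cup_a between -0.073 and -0.06 m or y of cup_b in the frame of cup_c between -0.073 and -0.06 m) and x of cup_c in the frame of rail_stand between -0.052 and -0.024 m and z of cup_c in the frame of rail_stand between 0.128 and 0.15 m and (y of cup_c in the frame of collar_face between -0.04 and -0.028 m or y of cup_c in the frame of cup_a between -0.073 and -0.06 m or y of cup_c in the frame of cup_b between -0.073 and -0.06 m) and ((horizontal distance between scraper_a and slot_right below 0.01 m and z of scraper_a in the frame of slot_right between -0.076 and -0.064 m and angle between the x axis of scraper_a and the x axis of slot_right, either way round below 0.08 rad) or (horizontal distance between scraper_a and slot_mid below 0.01 m and z of scraper_a in the frame of slot_mid between -0.076 and -0.064 m and angle between the x axis of scraper_a and the x axis of slot_mid, either way round below 0.08 rad) or (horizontal distance between scraper_a and slot_left below 0.01 m and z of scraper_a in the frame of slot_left between -0.076 and -0.064 m and angle between the x axis of scraper_a and the x axis of slot_left, either way round below 0.08 rad)) and angle between each of scraper_a, scraper_b, scraper_c's own z axis and vertical below 0.1 rad and ((horizontal distance between scraper_b and slot_right below 0.01 m and z of scraper_b in the frame of slot_right between -0.076 and -0.064 m and angle between the x axis of scraper_b and the x axis of slot_right, either way round below 0.08 rad) or (horizontal distance between scraper_b and slot_mid below 0.01 m and z of scraper_b in the frame of slot_mid between -0.076 and -0.064 m and angle between the x axis of scraper_b and the x axis of slot_mid, either way round below 0.08 rad) or (horizontal distance between scraper_b and slot_left below 0.01 m and z of scraper_b in the frame of slot_left between -0.076 and -0.064 m and angle between the x axis of scraper_b and the x axis of slot_left, either way round below 0.08 rad)) and ((horizontal distance between scraper_c and slot_right below 0.01 m and z of scraper_c in the frame of slot_right between -0.076 and -0.064 m and angle between the x axis of scraper_c and the x axis of slot_right, either way round below 0.08 rad) or (horizontal distance between scraper_c and slot_mid below 0.01 m and z of scraper_c in the frame of slot_mid between -0.076 and -0.064 m and angle between the x axis of scraper_c and the x axis of slot_mid, either way round below 0.08 rad) or (horizontal distance between scraper_c and slot_left below 0.01 m and z of scraper_c in the frame of slot_left between -0.076 and -0.064 m and angle between the x axis of scraper_c and the x axis of slot_left, either way round below 0.08 rad))); the robot touches nothing.
It fails at once if the rolling pin is pushed more than 30 mm or tipped (distance of rolling_pin from where it was at the start of the episode above 0.03 m or angle between rolling_pin's own z axis and vertical above 0.4 rad).
It fails at once if the flour jar is pushed more than 30 mm or tipped (distance of flour_jar from where it was at the start of the episode above 0.03 m or angle between flour_jar's own z axis and vertical above 0.4 rad).
It fails at once if the bowl is pushed more than 30 mm or tipped (distance of bowl from where it was at the start of the episode above 0.03 m or angle between bowl's own z axis and vertical above 0.4 rad).
Of cup_a, cup_b, cup_c only 2 to 3 are there at a start; the rules pass over those that are not, and their reading is None.
At some moment in a run one of cup_a, cup_b, cup_c may be knocked a few centimetres aside while the robot is not near it.
It also fails if it takes over 210 s, if anything falls off the work surface, if the arm or the gripper's body presses on something with over 40 N, if the wrist force passes 120 N, or if a joint passes its speed limit or range.

## Working session

There is one attempt and no reset: what is moved stays moved. The work goes in short steps, Python scripts to look and compute and a tool call to move; the robot and the scene stay as the last step left them, time stands still between calls to the robot, and variables do not carry over. Pictures are saved under pics/ and viewed, at most 14 in all, crops included, and the job is handed in when it is done.

Besides the shell and the picture viewer there is one more tool, called after "Call:" in YAML: its name, and indented under it one key for each argument. servo_tool: Moves the arm, as the interface text tells. Scaled input: -1 to 1 covers 250 mm each way for a shift and 90 degrees each way for a turn. Its arguments: {"type":"object","properties":{"commands":{"type":"array"},"claw":{"type":"number"},"squeeze":{"type":"number"}},"required":["commands"]}

```bash
ls; mkdir -p pics; cat > h.py <<'E'
import numpy as np, cv2
from bench import r
from scipy.spatial.transform import Rotation as R
def cloud(name):
    im,d=r.grab_frame(name); c=r.camera_model(name)
    v,u=np.mgrid[0:420,0:560]; x=(u-c['cx'])/c['fx']; y=(v-c['cy'])/c['fy']
    a,b=x.copy(),y.copy()
    for _ in range(10):
        s=1+c['k1']*(a*a+b*b); a,b=x/s,y/s
    P=np.stack([a*d,b*d,d],-1); T=np.array(c['extrinsics'])
    W=P@T[:3,:3].T+T[:3,3]; W[d==0]=np.nan
    return im,W
def proj(name,p):
    c=r.camera_model(name); T=np.linalg.inv(np.array(c['extrinsics']))
    q=T[:3,:3]@np.array(p)+T[:3,3]; a,b=q[:2]/q[2]; s=1+c['k1']*(a*a+b*b)
    return [c['fx']*a*s+c['cx'],c['fy']*b*s+c['cy']]
def save(name,f,crop=None,k=1):
    im,W=cloud(name)
    o=im[...,::-1]
    if crop: o=o[crop[1]:crop[3],crop[0]:crop[2]]
    o=cv2.resize(o,None,fx=k,fy=k,interpolation=cv2.INTER_CUBIC); cv2.imwrite(f,o); return im,W
E
python3 - <<'E'
from h import *
for n in ("scene","top"):
    im,W=save(n,f"pics/{n}0.png",k=1.4)
    c=r.camera_model(n); print(n,c['fx'],c['k1'],np.round(np.array(c['extrinsics']),3).tolist())
    np.savez(f"{n}0.npz",im=im,W=W)
o=r.get_obs(); print(o, r.tcp_to_tips)
E
```

```text
pics
scene 383.4012071668362 -0.05965380714739228 [[-0.877, 0.373, -0.304, 0.812], [0.481, 0.686, -0.546, 0.583], [0.005, -0.625, -0.781, 1.002], [0.0, 0.0, 0.0, 1.0]]
top 394.06305959444245 -0.10922214260429292 [[0.004, -0.996, 0.085, 0.409], [-1.0, -0.004, -0.001, -0.001], [0.001, -0.085, -0.996, 1.381], [0.0, 0.0, 0.0, 1.0]]
{'clock': 0.1, 'joints': array([ 1.10890775,  0.47771282,  0.02237669,  1.55632243, -0.01149426,
        1.10927766, -0.0831035 ]), 'qvel': array([ 0.00021469, -0.00301741,  0.00203088, -0.00283841, -0.0013394 ,
       -0.00236746, -0.00065065]), 'tau': array([ 6.71112095e-03, -5.97751844e+01,  1.61437400e+00, -2.81950879e+01,
        1.27449693e-02,  5.01647213e-03,  3.43397596e-05]), 'tcp_pos': array([ 0.23366274, -0.63275477,  0.24943939]), 'orientation': array([-3.09105767e+00, -5.52548757e-01,  6.47694050e-04]), 'contact_force': array([ 0.02170862, -0.20518645,  0.23105504]), 'moment': array([-0.01827759, -0.04106851, -0.00192217]), 'gripper_force': 0.0, 'grip_width': 0.08552597574668487} 0.019
```

View pics/scene0.png

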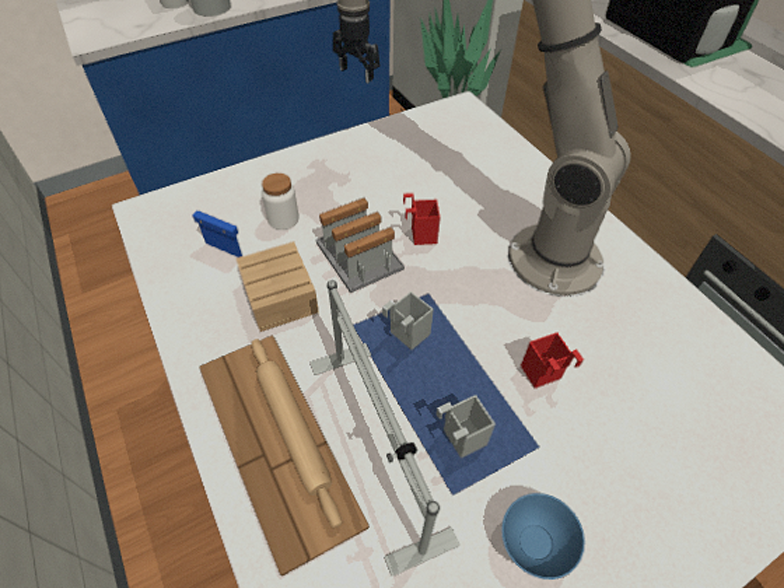

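View pics/top0.png

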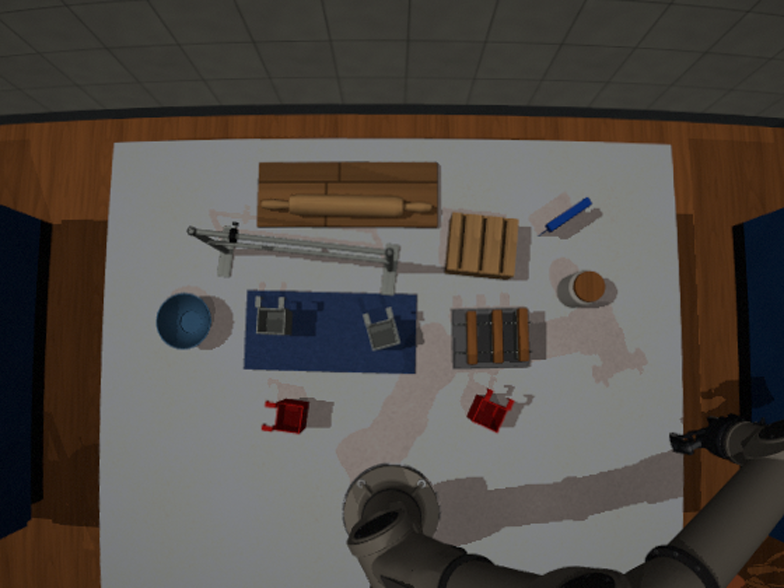

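The mat carries two steel cups (scene view ≈(410,320) and (468,425)). The red look-alikes and the blue scraper are to be left alone. The rail's collar is at about (404,452), the block at (278,285) and the drainer at (360,245). Next I'll measure from the clouds.

```bash
cat > m.py <<'E'
from h import *
def rect(P):
    (cx,cy),(w,h),a=cv2.minAreaRect((P[:,:2]*1000).astype(np.float32)); return np.round([cx,cy,w,h,a],1)
def sel(W,lo,hi):
    return ((W>=lo)&(W<=hi)).all(-1)
E
python3 - <<'E'
from m import *
for n in("top","scene"):
    z=np.load(n+"0.npz"); im=z['im'].astype(int); W=z['W']
    print("==",n)
    t=sel(W,[.3,-.1,-.03],[.35,.1,.03]); print("table z",np.nanmedian(W[t][:,2]),np.nanstd(W[t][:,2]))
    # clusters above 0.06
    with np.errstate(all='ignore'):
        m=(W[...,2]>.055)&(W[...,2]<.3)&(W[...,0]>.2)&(W[...,0]<1)&(abs(W[...,1])<.65)
    k,l,st,_=cv2.connectedComponentsWithStats(m.astype(np.uint8))
    for i in range(1,k):
        if st[i,4]<25: continue
        P=W[l==i]; print(st[i].tolist(),rect(P),"zmax",np.round(np.percentile(P[:,2],[50,97]),3),"rgb",np.median(im[l==i],0))
for n in("top","scene"):
  for t in("cup_a","scraper_a","block","slot_right","slot_mid","slot_left","collar","collar_face","rail_stand","drainer"):
    r.grab_frame
    c=r.mark_of(n,t); print(n,t,[(np.round(q['uv'],1).tolist(),round(q['confidence'],2)) for q in c])
E
```

```text
== top
table z -0.0008696334416001816 0.0030256424926174193
[206, 139, 81, 16, 1030] [754.4 115.6 276.3  50.1  88.7] zmax [0.065 0.072] rgb [115.  86.  53.]
[389, 141, 34, 25, 254] [ 725.  -422.2   24.8  123.6   33.2] zmax [0.109 0.114] rgb [ 13.  45. 106.]
[318, 152, 53, 46, 1880] [ 655.  -218.7  163.1  139.1   84.2] zmax [0.083 0.089] rgb [116.  86.  54.]
[133, 158, 148, 35, 1202] [635.7 214.1 436.4  45.6  85.2] zmax [0.251 0.262] rgb [89. 91. 86.]
[402, 194, 30, 25, 586] [ 548.3 -454.9   76.2   76.4   55.1] zmax [0.127 0.133] rgb [88.  56.  27.5]
[111, 209, 37, 41, 144] [464.2 518.1 139.9 112.1  19.7] zmax [0.058 0.064] rgb [47. 66. 79.]
[182, 211, 25, 28, 265] [480.1 281.4  68.5  85.9  87.6] zmax [0.097 0.125] rgb [66. 68. 65.]
[259, 219, 26, 31, 151] [450.8  24.1  84.4  65.7  15.5] zmax [0.1   0.125] rgb [79. 83. 82.]
[368, 219, 12, 39, 318] [ 440.  -315.4  123.3   43.5    2. ] zmax [0.117 0.122] rgb [88. 55. 28.]
[350, 221, 10, 39, 306] [ 433.8 -245.2  124.4   23.9    1.9] zmax [0.117 0.122] rgb [89. 55. 27.]
[332, 222, 9, 38, 290] [ 431.4 -187.7   30.5  119.1   89.6] zmax [0.1
[... 2153 characters left out ...]
_face [([166.4, 168.8], 0.49)]
top rail_stand []
top drainer [([350.7, 239.2], 0.79)]
scene cup_a [([293.7, 235.8], 0.78), ([304.3, 163.7], 0.72), ([387.2, 266.5], 0.66), ([332.3, 313.2], 0.63), ([254.8, 181.7], 0.3)]
scene scraper_a [([255.4, 182.1], 0.88), ([159.2, 177.5], 0.71), ([246.6, 170.4], 0.61), ([265.1, 191.8], 0.59)]
scene block [([202.0, 213.4], 0.92)]
scene slot_right [([194.9, 181.2], 0.83), ([254.5, 180.6], 0.29)]
scene slot_mid [([193.7, 195.0], 0.89)]
scene slot_left [([296.5, 322.8], 0.71)]
scene collar [([292.9, 322.3], 0.45)]
scene collar_face [([289.6, 322.0], 0.63)]
scene rail_stand [([271.8, 320.1], 0.93), ([194.2, 208.3], 0.55)]
scene drainer [([257.5, 178.2], 0.68)]
```

```bash
cat >> m.py <<'E'
from scipy.optimize import least_squares
def railfit(W,mid=(.6357,.215)):
    d=W[...,:2]-np.array(mid); u=np.array([-np.sin(np.radians(0)),1])
    with np.errstate(all='ignore'): m=(abs(d[...,0])<.045)&(abs(d[...,1])<.185)&(W[...,2]>.238)&(W[...,2]<.262)
    P=W[m]
    f=lambda p:np.hypot(*( (lambda t:( (P[:,0]-p[0]-p[1]*t)/np.sqrt(1+p[1]**2), P[:,2]-p[2]))(P[:,1]-mid[1])))-.006
    s=least_squares(f,[mid[0],-.09,.25],loss='soft_l1',f_scale=.002)
    return s.x,np.abs(s.fun).mean(),len(P)
def boxtop(W,c,rad,zlo,zhi):
    with np.errstate(all='ignore'): m=(np.hypot(W[...,0]-c[0],W[...,1]-c[1])<rad)&(W[...,2]>zlo)&(W[...,2]<zhi)
    return W[m],m
E
cat > a.py <<'E'
from m import *
for n in("top","scene"):
    z=np.load(n+"0.npz"); im=z['im'].astype(int); W=z['W']; print("==",n)
    p,e,k=railfit(W); print("rail x0 at y=.215, slope dx/dy, z",np.round(p,4),e,k)
    # collar: dark pixels near rail end / points high
    with np.errstate(all='ignore'): m=(abs(W[...,0]-.6357-p[1]*(W[...,1]-.215))<.03)&(W[...,1]>.25)&(W[...,1]<.39)&(W[...,2]>.245)&(W[...,2]<.275)
    dk=m&(im.sum(-1)<110); P=W[dk]
    if len(P): print("collar",len(P),np.round(P.mean(0),4),np.round(P.min(0),3),np.round(P.max(0),3))
    # posts
    with np.errstate(all='ignore'): m=(W[...,2]>.2565)&(W[...,2]<.27)
    for ys in(.4,0.0): 
        P=W[m&(abs(W[...,1]-ys)<.06)&(abs(W[...,0]-.6357)<.06)]; print("post",ys,len(P),np.round(np.median(P,0),4) if len(P) else 0)
    for c in((.44,-.31),(.434,-.245),(.431,-.188)):
        P,m=boxtop(W,c,.075,.112,.13); 
        P=P[abs(P[:,1]-c[1])<.028]
        print("scr",len(P),rect(P),np.round(np.median(P,0),4),"z/y slope",np.round(np.polyfit(P[:,1]-c[1],P[:,2],1)[0],3))
    P,m=boxtop(W,(.655,-.217),.13,.075,.1); print("block",len(P),rect(P),np.median(P[:,2]))
    for c in((.478,.283),(.45,.025)):
        P,m=boxtop(W,c,.07,.086,.102); Q,_=boxtop(W,c,.07,.105,.13)
        print("cup rim",len(P),rect(P),"hooks",len(Q),rect(Q),np.round(Q.mean(0),4))
E
python3 a.py
```

```text
== top
rail x0 at y=.215, slope dx/dy, z [0.6265 0.1068 0.2495] 0.0022178230048576367 550
collar 54 [0.6405 0.3298 0.2603] [0.625 0.324 0.249] [0.665 0.337 0.267]
post 0.4 40 [0.6466 0.415  0.2586]
post 0.0 40 [0.6052 0.0069 0.2584]
scr 265 [ 439.5 -306.   122.9   23.2    1.4] [ 0.4394 -0.3052  0.1174] z/y slope -0.018
scr 268 [ 433.2 -244.9  122.9   23.2    1.9] [ 0.4329 -0.2442  0.1179] z/y slope -0.026
scr 254 [ 431.4 -184.7  119.4   22.4    2.1] [ 0.4296 -0.185   0.1178] z/y slope -0.019
block 1718 [ 655.  -218.7  163.2  139.    84.3] 0.08335594529595391
cup rim 97 [479.1 281.6  68.3  82.5  88.7] hooks 71 [510.3 280.5  67.6  25.   87.2] [0.5107 0.2806 0.1206]
cup rim 67 [440.2  21.1  62.5  65.7  15.3] hooks 61 [479.6  31.9  24.4  65.5  15.6] [0.4796 0.0323 0.1214]
== scene
rail x0 at y=.215, slope dx/dy, z [0.6257 0.1137 0.2498] 0.0020086794949250933 914
collar 91 [0.6423 0.3379 0.2604] [0.628 0.33  0.246] [0.667 0.344 0.267]
post 0.4 118 [0.6462 0.4199 0.2589]
post 0.0 48 [0.6042 0.0101 0.2588]
scr 203 [ 4.385e+02 -3.017e+02  1.240e+02  2.550e+01  2.000e-01] [ 0.4391 -0.2986  0.1183] z/y slope -0.086
scr 214 [ 433.4 -242.5  122.    25.4    2.7] [ 0.4351 -0.2391  0.1183] z/y slope -0.113
scr 223 [ 430.8 -183.   123.4   26.2    2.4] [ 0.4338 -0.1799  0.1183] z/y slope -0.071
block 1729 [ 654.4 -216.7  168.3  141.1   84.4] 0.08412160556636727
cup rim 223 [478.3 285.9  68.   85.4  87.6] hooks 135 [509.  284.9  66.5  26.2  88.6] [0.5105 0.2867 0.1194]
cup rim 197 [448.8  25.2  86.7  68.2  15.4] hooks 108 [478.7  33.9  26.6  67.2  16. ] [0.4792 0.0366 0.1188]
```

```bash
cat > plan.py <<'E'
import sys
from m import *
# args: x,y,z,yawdeg[,pitch] waypoints -> entries in tool units
def plan(*wps):
    o=r.get_obs(); p0=o['tcp_pos']; R0=R.from_rotvec(o['orientation'])
    print("t",round(o['clock'],2),"tcp",np.round(p0,4),"yaw",round(np.degrees(np.arctan2(*R0.as_matrix()[[1,0],0])),2),"F",np.round(o['contact_force'],1),"w",round(o['grip_width'],4))
    for x,y,z,a in wps:
        R1=R.from_euler('z',a,degrees=True)*R.from_matrix(np.diag([1.,-1,-1]))
        print((x,y,z,a),np.round(R0.inv().apply(np.array([x,y,z])-p0)/.25,3).tolist(),np.round((R0.inv()*R1).as_rotvec()/(np.pi/2),3).tolist(),"rows>=",int(np.ceil(np.linalg.norm(np.array([x,y,z])-p0)/.05)))
def ray(n,uv,z):
    c=r.camera_model(n); x=(uv[0]-c['cx'])/c['fx']; y=(uv[1]-c['cy'])/c['fy']; a,b=x,y
    for _ in range(10): s=1+c['k1']*(a*a+b*b); a,b=x/s,y/s
    T=np.array(c['extrinsics']); d=T[:3,:3]@[a,b,1]; return T[:3,3]+d*(z-T[2,3])/d[2]
if __name__=="__main__": plan(*[tuple(map(float,a.split(','))) for a in sys.argv[1:]])
E
python3 - <<'E'
from plan import *
for n,uv in(("top",(346.1,173.7)),("top",(360.5,175.5)),("scene",(193.7,195)),("scene",(194.9,181.2)),): print(n,uv,np.round(ray(n,uv,.085),4))
for n,uv in(("top",(166.4,168.8)),("scene",(289.6,322))): print("colface",np.round(ray(n,uv,.25),4))
# slot pixels: low z inside block interior
for n in("top","scene"):
    W=np.load(n+"0.npz")['W']; im=np.load(n+"0.npz")['im'].astype(int).sum(-1)
    d=W[...,:2]-np.array([.6547,-.2177]); X=d@[.995,-.099]; Y=d@[.099,.995]
    for k in(-1,0,1):
        m=(abs(X)<.05)&(abs(Y-k*.05)<.022)&(W[...,2]<.09)
        th=np.percentile(im[m],25); dk=m&(im<th)
        # intersect rays with z=.085
        q=np.array([ray(n,(u,v),.085)[:2] for v,u in zip(*np.where(dk))])-[.6547,-.2177]
        y=q@[.099,.995]; x=q@[.995,-.099]; print(n,k,len(q),"Y",np.round(np.median(y),4),"slope",np.round(np.polyfit(x,y,1)[0],3))
plan((.439,-.304,.25,2),(.439,-.304,.107,2))
E
```

```text
top (346.1, 173.7) [ 0.6547 -0.2229  0.085 ]
top (360.5, 175.5) [ 0.649  -0.2714  0.085 ]
scene (193.7, 195) [ 0.6596 -0.2191  0.085 ]
scene (194.9, 181.2) [ 0.635  -0.2723  0.085 ]
colface [0.6366 0.3323 0.25  ]
colface [0.6393 0.3358 0.25  ]
top -1 94 Y -0.0487 slope 0.004
top 0 92 Y 0.0013 slope 0.0
top 1 96 Y 0.0509 slope -0.003
scene -1 76 Y -0.0437 slope -0.0
scene 0 83 Y 0.0062 slope -0.015
scene 1 89 Y 0.0565 slope 0.012
t 1.1 tcp [ 0.2339 -0.6332  0.2503] yaw 20.27 F [-0.2 -0.5 -0.4] w 0.0852
(0.439, -0.304, 0.25, 2) [1.226, -0.951, 0.001] [-0.0, -0.0, 0.203] rows>= 8
(0.439, -0.304, 0.107, 2) [1.226, -0.951, 0.573] [-0.0, -0.0, 0.203] rows>= 9
```

Call:
servo_tool:
  commands:
    - [[0.95,-0.74,0],[0,0,0.203]]
    - [[0.95,-0.74,0],[0,0,0.203]]
    - [[0.95,-0.74,0],[0,0,0.203]]
    - [[0.95,-0.74,0],[0,0,0.203]]
    - [[0.95,-0.74,0],[0,0,0.203]]
    - [[0.95,-0.74,0],[0,0,0.203]]
    - [[0.95,-0.74,0],[0,0,0.203]]
    - [[0.95,-0.74,0],[0,0,0.203]]
    - [[0.95,-0.74,0],[0,0,0.203]]
    - [[0.95,-0.74,0],[0,0,0.203]]
  claw: 0.5
  squeeze: 60

```text
clock: 2.1
tcp_pos: [0.3914, -0.379, 0.2503]
orientation: [3.141, 0.05, -0.001]
contact_force: [-0.4, -0.9, -0.4]
grip_width: 0.0426
gripper_force: 0.0
```

```bash
python3 plan.py .439,-.304,.2,2 .439,-.304,.107,2
```

```text
t 2.1 tcp [ 0.3914 -0.379   0.2503] yaw 1.82 F [-0.4 -0.9 -0.4] w 0.0426
(0.439, -0.304, 0.2, 2.0) [0.2, -0.294, 0.201] [0.0, 0.0, -0.002] rows>= 3
(0.439, -0.304, 0.107, 2.0) [0.2, -0.294, 0.573] [0.0, 0.0, -0.002] rows>= 4
```

Call:
servo_tool:
  commands:
    - [[0.1,-0.15,0.1],[0,0,0]]
    - [[0.2,-0.294,0.201],[0,0,0]]
    - [[0.2,-0.294,0.201],[0,0,0]]
    - [[0.2,-0.294,0.201],[0,0,0]]

```text
clock: 2.5
tcp_pos: [0.4397, -0.3021, 0.1993]
orientation: [-3.14, -0.056, 0.003]
contact_force: [-0.4, -1.1, 0.3]
grip_width: 0.0427
gripper_force: 0.0
```

```bash
python3 - <<'E'
from plan import *
plan((.439,-.304,.107,2))
for n,c in(("scene",(190,90,320,200)),("top",(310,180,430,290))):
    im,W=cloud(n); o=im[...,::-1].copy()
    P=r.get_obs()['tcp_pos']; 
    o=o[c[1]:c[3],c[0]:c[2]]; k=5; o=cv2.resize(o,None,fx=k,fy=k,interpolation=cv2.INTER_CUBIC)
    for dz in(0,.019,-.093+.012):
        u=(np.array(proj(n,P+[0,0,dz if dz<=0 else -dz]))+.5-np.array(c[:2]))*k; cv2.circle(o,tuple(int(t) for t in u),3,(255,0,255),-1)
    cv2.imwrite(f"pics/{n}1.png",o)
a,b=[cv2.imread(f"pics/{n}1.png") for n in("scene","top")]
h=min(a.shape[0],b.shape[0]); o=np.hstack([a[:h],b[:h]]); o=cv2.resize(o,None,fx=.62,fy=.62); print(o.shape); cv2.imwrite("pics/g1.png",o)
E
```

```text
t 2.5 tcp [ 0.4397 -0.3021  0.1993] yaw 2.04 F [-0.4 -1.1  0.3] w 0.0427
(0.439, -0.304, 0.107, 2) [-0.002, 0.008, 0.369] [-0.001, 0.001, 0.0] rows>= 2
(341, 775, 3)
```

View pics/g1.png

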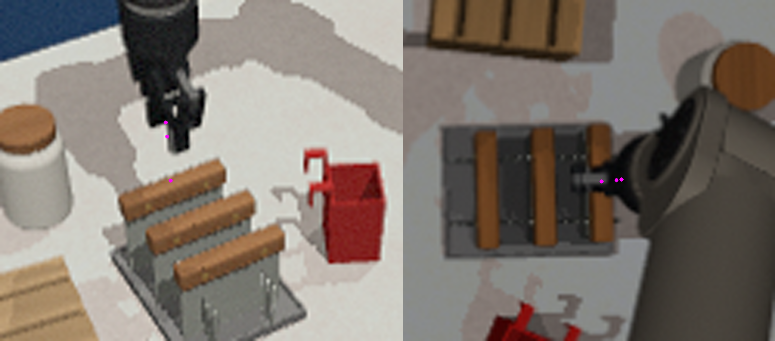

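The drawn TCP points sit at the middle of the right-hand handle (top view ≈(600,181), scene ≈(171,180)). Both fingers clear the neighbouring handle, so I'm descending and gripping.

Call:
servo_tool:
  commands:
    - [[-0.002,0.004,0.15],[0,0,0]]
    - [[-0.002,0.008,0.28],[0,0,0]]
    - [[-0.002,0.008,0.369],[0,0,0]]
    - [[-0.002,0.008,0.369],[0,0,0]]

```text
clock: 3.0
tcp_pos: [0.437, -0.3052, 0.1057]
orientation: [-3.14, -0.05, 0.007]
contact_force: [-1.8, 0.3, 0.1]
grip_width: 0.0426
gripper_force: 0.0
```

Call:
servo_tool:
  commands:
    - [[0,0,0],[0,0,0]]
    - [[0,0,0],[0,0,0]]
    - [[0,0,0],[0,0,0]]
    - [[0,0,0],[0,0,0]]
    - [[0,0,0],[0,0,0]]
    - [[0,0,0],[0,0,0]]
  claw: 1

```text
clock: 3.6
tcp_pos: [0.4404, -0.3051, 0.1094]
orientation: [3.139, 0.054, 0.004]
contact_force: [-1.2, -0.2, 7.1]
grip_width: 0.0214
gripper_force: 59.5
```

```bash
python3 plan.py .439,-.304,.25,2 .65,-.268,.25,-5.7
```

```text
t 3.6 tcp [ 0.4404 -0.3051  0.1094] yaw 1.98 F [-1.2 -0.2  7.1] w 0.0214
(0.439, -0.304, 0.25, 2.0) [-0.004, -0.004, -0.563] [0.001, -0.001, -0.0] rows>= 3
(0.65, -0.268, 0.25, -5.7) [0.844, -0.118, -0.561] [0.001, -0.002, 0.085] rows>= 6
```

Call:
servo_tool:
  commands:
    - [[0,0,-0.15],[0,0,0]]
    - [[0,0,-0.3],[0,0,0]]
    - [[0,0,-0.45],[0,0,0]]
    - [[0.1,-0.01,-0.561],[0,0,0.02]]
    - [[0.3,-0.04,-0.561],[0,0,0.04]]
    - [[0.5,-0.07,-0.561],[0,0,0.06]]
    - [[0.7,-0.1,-0.561],[0,0,0.085]]
    - [[0.844,-0.118,-0.561],[0,0,0.085]]
    - [[0.844,-0.118,-0.561],[0,0,0.085]]
    - [[0.844,-0.118,-0.561],[0,0,0.085]]
    - [[0.844,-0.118,-0.561],[0,0,0.085]]

```text
clock: 4.7
tcp_pos: [0.6482, -0.2682, 0.248]
orientation: [3.137, -0.157, -0.002]
contact_force: [-0.3, -0.4, -1.4]
grip_width: 0.0212
gripper_force: 59.2
```

```bash
python3 - <<'E'
from plan import *
plan((.65,-.268,.18,-5.7),(.65,-.268,.115,-5.7))
a=[]
for n,c in(("scene",(120,100,240,210)),("top",(300,110,420,220))):
    im,W=cloud(n); o=im[...,::-1].copy()
    o=o[c[1]:c[3],c[0]:c[2]]; a.append(cv2.resize(o,None,fx=3.3,fy=3.3,interpolation=cv2.INTER_CUBIC))
cv2.imwrite("pics/g2.png",np.hstack(a))
E
```

```text
t 4.7 tcp [ 0.6482 -0.2682  0.248 ] yaw -5.71 F [-0.3 -0.4 -1.4] w 0.0212
(0.65, -0.268, 0.18, -5.7) [0.008, -0.002, 0.272] [0.0, 0.001, -0.0] rows>= 2
(0.65, -0.268, 0.115, -5.7) [0.008, -0.002, 0.532] [0.0, 0.001, -0.0] rows>= 3
```

View pics/g2.png

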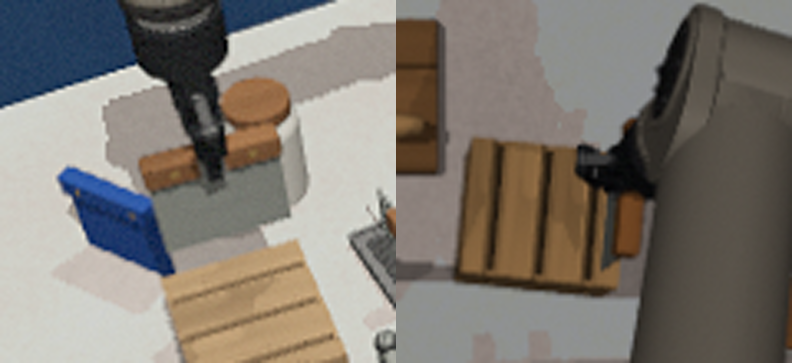

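The scraper is held upright over the right-hand slot (scene ≈(215,160)), clear of the jar and the blue look-alike. Inserting.

Call:
servo_tool:
  commands:
    - [[0.008,-0.002,0.1],[0,0,0]]
    - [[0.008,-0.002,0.2],[0,0,0]]
    - [[0.008,-0.002,0.28],[0,0,0]]
    - [[0.008,-0.002,0.33],[0,0,0]]
    - [[0.008,-0.002,0.33],[0,0,0]]
    - [[0.008,-0.002,0.33],[0,0,0]]

```text
clock: 5.4
tcp_pos: [0.6516, -0.2675, 0.1665]
orientation: [3.137, -0.156, 0.002]
contact_force: [0.8, 0.4, -0.6]
grip_width: 0.0209
gripper_force: 59.2
```

```bash
python3 plan.py .65,-.268,.115,-5.7
```

```text
t 5.4 tcp [ 0.6516 -0.2675  0.1665] yaw -5.68 F [ 0.8  0.4 -0.6] w 0.0209
(0.65, -0.268, 0.115, -5.7) [-0.006, 0.002, 0.206] [0.0, -0.001, 0.0] rows>= 2
```

Call:
servo_tool:
  commands:
    - [[0,0,0.05],[0,0,0]]
    - [[0,0,0.1],[0,0,0]]
    - [[0,0,0.14],[0,0,0]]
    - [[0,0,0.17],[0,0,0]]
    - [[0,0,0.19],[0,0,0]]
    - [[0,0,0.2],[0,0,0]]
    - [[0,0,0.2],[0,0,0]]

```text
clock: 6.1
tcp_pos: [0.6515, -0.2672, 0.1165]
orientation: [3.138, -0.155, 0.0]
contact_force: [-2.1, -0.9, 4.2]
grip_width: 0.0211
gripper_force: 60.0
```

Call:
servo_tool:
  commands:
    - [[0,0,0.01],[0,0,0]]
    - [[0,0,0.01],[0,0,0]]

```text
clock: 6.3
tcp_pos: [0.6517, -0.2673, 0.1164]
orientation: [3.137, -0.155, 0.001]
contact_force: [-9.2, 2.1, 18.5]
grip_width: 0.0209
gripper_force: 62.1
```

Call:
servo_tool:
  commands:
    - [[0,0,0],[0,0,0]]
    - [[0,0,0],[0,0,0]]
    - [[0,0,0],[0,0,0]]
    - [[0,0,0],[0,0,0]]
    - [[0,0,-0.15],[0,0,0]]
    - [[0,0,-0.3],[0,0,0]]
    - [[0,0,-0.5],[0,0,0]]
    - [[0,0,-0.5],[0,0,0]]
    - [[0,0,-0.5],[0,0,0]]
  claw: 0.5

```text
clock: 7.2
tcp_pos: [0.6522, -0.2674, 0.2397]
orientation: [3.137, -0.155, 0.005]
contact_force: [0.4, -0.0, -1.4]
grip_width: 0.0428
gripper_force: 0.0
```

```bash
python3 - <<'E'
from plan import *
plan((.433,-.244,.24,2),(.433,-.244,.14,2),(.433,-.244,.107,2))
E
```

```text
t 7.2 tcp [ 0.6522 -0.2674  0.2397] yaw -5.66 F [ 0.4 -0.  -1.4] w 0.0428
(0.433, -0.244, 0.24, 2) [-0.882, -0.006, -0.004] [0.001, -0.002, -0.085] rows>= 5
(0.433, -0.244, 0.14, 2) [-0.883, -0.007, 0.396] [0.001, -0.002, -0.085] rows>= 5
(0.433, -0.244, 0.107, 2) [-0.884, -0.007, 0.528] [0.001, -0.002, -0.085] rows>= 6
```

Call:
servo_tool:
  commands:
    - [[-0.2,0,0],[0,0,-0.03]]
    - [[-0.4,-0.003,0],[0,0,-0.06]]
    - [[-0.6,-0.005,0],[0,0,-0.085]]
    - [[-0.8,-0.006,0],[0,0,-0.085]]
    - [[-0.883,-0.007,0],[0,0,-0.085]]
    - [[-0.883,-0.007,0],[0,0,-0.085]]
    - [[-0.883,-0.007,0.15],[0,0,-0.085]]
    - [[-0.883,-0.007,0.3],[0,0,-0.085]]
    - [[-0.883,-0.007,0.42],[0,0,-0.085]]
    - [[-0.883,-0.007,0.5],[0,0,-0.085]]
    - [[-0.883,-0.007,0.525],[0,0,-0.085]]
    - [[-0.883,-0.007,0.525],[0,0,-0.085]]
    - [[-0.883,-0.007,0.525],[0,0,-0.085]]

```text
clock: 8.5
tcp_pos: [0.4328, -0.2437, 0.1072]
orientation: [3.141, 0.055, 0.001]
contact_force: [0.2, 0.1, -0.4]
grip_width: 0.043
gripper_force: 0.0
```

Call:
servo_tool:
  commands:
    - [[0,0,0],[0,0,0]]
    - [[0,0,0],[0,0,0]]
    - [[0,0,0],[0,0,0]]
    - [[0,0,0],[0,0,0]]
    - [[0,0,0],[0,0,0]]
    - [[0,0,0],[0,0,0]]
  claw: 1

```text
clock: 9.1
tcp_pos: [0.4329, -0.244, 0.108]
orientation: [3.14, 0.055, 0.004]
contact_force: [0.2, 0.2, 7.0]
grip_width: 0.0208
gripper_force: 59.3
```

```bash
python3 plan.py .655,-.2175,.25,-5.7 .655,-.2175,.165,-5.7
```

```text
t 9.1 tcp [ 0.4329 -0.244   0.108 ] yaw 1.99 F [0.2 0.2 7. ] w 0.0208
(0.655, -0.2175, 0.25, -5.7) [0.893, -0.074, -0.566] [0.001, -0.002, 0.085] rows>= 6
(0.655, -0.2175, 0.165, -5.7) [0.892, -0.075, -0.226] [0.001, -0.002, 0.085] rows>= 5
```

Call:
servo_tool:
  commands:
    - [[0,0,-0.15],[0,0,0]]
    - [[0,0,-0.3],[0,0,0]]
    - [[0,0,-0.45],[0,0,0]]
    - [[0.1,-0.01,-0.561],[0,0,0.02]]
    - [[0.3,-0.03,-0.561],[0,0,0.04]]
    - [[0.5,-0.05,-0.561],[0,0,0.06]]
    - [[0.7,-0.06,-0.561],[0,0,0.085]]
    - [[0.892,-0.074,-0.561],[0,0,0.085]]
    - [[0.892,-0.074,-0.561],[0,0,0.085]]
    - [[0.892,-0.074,-0.561],[0,0,0.085]]
    - [[0.892,-0.074,-0.45],[0,0,0.085]]
    - [[0.892,-0.074,-0.35],[0,0,0.085]]
    - [[0.892,-0.074,-0.27],[0,0,0.085]]
    - [[0.892,-0.074,-0.226],[0,0,0.085]]
    - [[0.892,-0.074,-0.226],[0,0,0.085]]
    - [[0.892,-0.074,-0.226],[0,0,0.085]]

```text
clock: 10.7
tcp_pos: [0.6541, -0.2178, 0.1643]
orientation: [3.137, -0.156, 0.001]
contact_force: [0.1, 0.8, -1.9]
grip_width: 0.0211
gripper_force: 59.3
```

```bash
python3 plan.py .655,-.2175,.115,-5.7
```

```text
t 10.7 tcp [ 0.6541 -0.2178  0.1643] yaw -5.69 F [ 0.1  0.8 -1.9] w 0.0211
(0.655, -0.2175, 0.115, -5.7) [0.003, -0.002, 0.197] [0.0, -0.001, 0.0] rows>= 1
```

Call:
servo_tool:
  commands:
    - [[0,0,0.05],[0,0,0]]
    - [[0,0,0.1],[0,0,0]]
    - [[0,0,0.14],[0,0,0]]
    - [[0,0,0.17],[0,0,0]]
    - [[0,0,0.19],[0,0,0]]
    - [[0,0,0.2],[0,0,0]]
    - [[0,0,0.2],[0,0,0]]

```text
clock: 11.4
tcp_pos: [0.6541, -0.2174, 0.1151]
orientation: [3.138, -0.155, -0.0]
contact_force: [-5.3, 2.1, 10.4]
grip_width: 0.021
gripper_force: 61.0
```

Call:
servo_tool:
  commands:
    - [[0,0,0.01],[0,0,0]]
    - [[0,0,0.01],[0,0,0]]

```text
clock: 11.6
tcp_pos: [0.6543, -0.2175, 0.1151]
orientation: [3.137, -0.156, 0.001]
contact_force: [-12.6, 3.0, 25.0]
grip_width: 0.0211
gripper_force: 63.2
```

Call:
servo_tool:
  commands:
    - [[0,0,0],[0,0,0]]
    - [[0,0,0],[0,0,0]]
    - [[0,0,0],[0,0,0]]
    - [[0,0,0],[0,0,0]]
    - [[0,0,-0.15],[0,0,0]]
    - [[0,0,-0.3],[0,0,0]]
    - [[0,0,-0.5],[0,0,0]]
    - [[0,0,-0.5],[0,0,0]]
    - [[0,0,-0.5],[0,0,0]]
  claw: 0.5

```text
clock: 12.5
tcp_pos: [0.6549, -0.2176, 0.2373]
orientation: [3.137, -0.155, 0.005]
contact_force: [0.5, -0.8, -0.9]
grip_width: 0.0427
gripper_force: 0.0
```

```bash
python3 plan.py .431,-.184,.24,2 .431,-.184,.107,2
```

```text
t 12.5 tcp [ 0.6549 -0.2176  0.2373] yaw -5.66 F [ 0.5 -0.8 -0.9] w 0.0427
(0.431, -0.184, 0.24, 2.0) [-0.905, -0.045, -0.014] [0.0, -0.002, -0.085] rows>= 5
(0.431, -0.184, 0.107, 2.0) [-0.906, -0.046, 0.518] [0.0, -0.002, -0.085] rows>= 6
```

Call:
servo_tool:
  commands:
    - [[-0.2,-0.01,0],[0,0,-0.03]]
    - [[-0.4,-0.02,0],[0,0,-0.06]]
    - [[-0.6,-0.03,0],[0,0,-0.085]]
    - [[-0.8,-0.04,0],[0,0,-0.085]]
    - [[-0.905,-0.046,0],[0,0,-0.085]]
    - [[-0.905,-0.046,0],[0,0,-0.085]]
    - [[-0.905,-0.046,0.15],[0,0,-0.085]]
    - [[-0.905,-0.046,0.3],[0,0,-0.085]]
    - [[-0.905,-0.046,0.42],[0,0,-0.085]]
    - [[-0.905,-0.046,0.5],[0,0,-0.085]]
    - [[-0.905,-0.046,0.516],[0,0,-0.085]]
    - [[-0.905,-0.046,0.516],[0,0,-0.085]]
    - [[-0.905,-0.046,0.516],[0,0,-0.085]]

```text
clock: 13.8
tcp_pos: [0.431, -0.1837, 0.1074]
orientation: [3.141, 0.055, 0.002]
contact_force: [0.3, -0.4, -0.5]
grip_width: 0.0432
gripper_force: 0.0
```

Call:
servo_tool:
  commands:
    - [[0,0,0],[0,0,0]]
    - [[0,0,0],[0,0,0]]
    - [[0,0,0],[0,0,0]]
    - [[0,0,0],[0,0,0]]
    - [[0,0,0],[0,0,0]]
    - [[0,0,0],[0,0,0]]
  claw: 1

```text
clock: 14.4
tcp_pos: [0.4311, -0.184, 0.108]
orientation: [3.14, 0.055, 0.004]
contact_force: [-0.4, -0.3, 6.6]
grip_width: 0.0213
gripper_force: 59.1
```

```bash
python3 plan.py .66,-.168,.25,-5.7 .66,-.168,.165,-5.7
```

```text
t 14.4 tcp [ 0.4311 -0.184   0.108 ] yaw 1.99 F [-0.4 -0.3  6.6] w 0.0213
(0.66, -0.168, 0.25, -5.7) [0.919, -0.031, -0.566] [0.001, -0.002, 0.085] rows>= 6
(0.66, -0.168, 0.165, -5.7) [0.918, -0.032, -0.226] [0.001, -0.002, 0.085] rows>= 5
```

Call:
servo_tool:
  commands:
    - [[0,0,-0.15],[0,0,0]]
    - [[0,0,-0.3],[0,0,0]]
    - [[0,0,-0.45],[0,0,0]]
    - [[0.1,0,-0.561],[0,0,0.02]]
    - [[0.3,-0.01,-0.561],[0,0,0.04]]
    - [[0.5,-0.02,-0.561],[0,0,0.06]]
    - [[0.7,-0.03,-0.561],[0,0,0.085]]
    - [[0.919,-0.032,-0.561],[0,0,0.085]]
    - [[0.919,-0.032,-0.561],[0,0,0.085]]
    - [[0.919,-0.032,-0.561],[0,0,0.085]]
    - [[0.919,-0.032,-0.45],[0,0,0.085]]
    - [[0.919,-0.032,-0.35],[0,0,0.085]]
    - [[0.919,-0.032,-0.27],[0,0,0.085]]
    - [[0.919,-0.032,-0.226],[0,0,0.085]]
    - [[0.919,-0.032,-0.226],[0,0,0.085]]
    - [[0.919,-0.032,-0.226],[0,0,0.085]]

```text
clock: 16.0
tcp_pos: [0.6594, -0.1679, 0.1643]
orientation: [3.137, -0.155, 0.001]
contact_force: [-0.5, -0.1, -1.2]
grip_width: 0.0214
gripper_force: 59.4
```

Call:
servo_tool:
  commands:
    - [[0,0,0.05],[0,0,0]]
    - [[0,0,0.1],[0,0,0]]
    - [[0,0,0.14],[0,0,0]]
    - [[0,0,0.17],[0,0,0]]
    - [[0,0,0.19],[0,0,0]]
    - [[0,0,0.2],[0,0,0]]
    - [[0,0,0.2],[0,0,0]]

```text
clock: 16.7
tcp_pos: [0.6594, -0.1675, 0.1151]
orientation: [3.138, -0.155, -0.0]
contact_force: [-6.1, 0.8, 10.3]
grip_width: 0.0211
gripper_force: 61.3
```

Call:
servo_tool:
  commands:
    - [[0,0,0.01],[0,0,0]]
    - [[0,0,0.01],[0,0,0]]

```text
clock: 16.9
tcp_pos: [0.6595, -0.1676, 0.115]
orientation: [3.137, -0.156, 0.0]
contact_force: [-13.0, 2.1, 25.7]
grip_width: 0.0213
gripper_force: 63.3
```

Call:
servo_tool:
  commands:
    - [[0,0,0],[0,0,0]]
    - [[0,0,0],[0,0,0]]
    - [[0,0,0],[0,0,0]]
    - [[0,0,0],[0,0,0]]
    - [[0,0,-0.15],[0,0,0]]
    - [[0,0,-0.3],[0,0,0]]
    - [[0,0,-0.5],[0,0,0]]
    - [[0,0,-0.7],[0,0,0]]
    - [[-0.2,0.02,-0.8],[0,0,-0.05]]
    - [[-0.4,0.04,-0.8],[0,0,-0.05]]
    - [[-0.6,0.06,-0.8],[0,0,-0.05]]
    - [[-0.8,0.1,-0.8],[0,0,-0.05]]
    - [[-0.8,0.1,-0.8],[0,0,-0.05]]
    - [[-0.8,0.1,-0.8],[0,0,-0.05]]
  claw: 0.5

```text
clock: 18.3
tcp_pos: [0.4569, -0.1733, 0.3112]
orientation: [3.141, -0.034, 0.001]
contact_force: [1.2, 0.0, -0.2]
grip_width: 0.0427
gripper_force: 0.0
```

```bash
python3 - <<'E'
from plan import *
plan()
for n in("scene","top"):
    im,W=save(n,f"pics/{n}2.png"); np.savez(n+"1.npz",im=im,W=W)
    for c in((.478,.283),(.45,.025)):
        P,m=boxtop(W,c,.12,.055,.13); Q,_=boxtop(W,c,.12,.105,.13)
        print(n,"cup",len(P),rect(P),"hooks",len(Q),rect(Q))
E
```

```text
t 18.3 tcp [ 0.4569 -0.1733  0.3112] yaw -1.25 F [ 1.2  0.  -0.2] w 0.0427
scene cup 666 [478.7 286.2  68.2  87.4  88.2] hooks 134 [508.8 285.   67.6  26.5  87.8]
scene cup 594 [449.7  25.6  87.6  68.4  14.5] hooks 108 [478.6  33.9  28.4  66.3  15.6]
top cup 256 [480.1 281.9  69.7  85.7  87.7] hooks 70 [506.1 280.8  67.8  34.6  85.9]
top cup 152 [450.8  24.   84.5  65.8  15.6] hooks 61 [479.7  32.   24.5  65.5  15.7]
```

View pics/scene2.png

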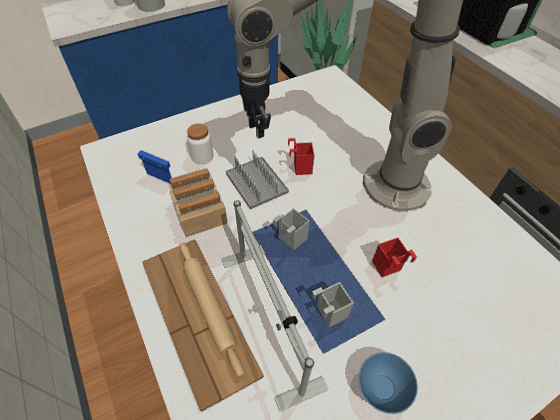

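The three scrapers are in the block (scene ≈(195,195)), and both cups still stand on the mat, at (293,228) and (334,302). Now the left cup, gripped by its right wall.

```bash
python3 plan.py .455,.06,.31,-2 .4606,.2531,.22,-2
```

```text
t 18.4 tcp [ 0.4593 -0.1726  0.3111] yaw -1.12 F [1.9 0.5 0.5] w 0.0429
(0.455, 0.06, 0.31, -2.0) [-0.035, -0.93, 0.005] [0.0, -0.001, 0.01] rows>= 5
(0.4606, 0.2531, 0.22, -2.0) [-0.029, -1.702, 0.365] [0.0, -0.001, 0.01] rows>= 9
```

Call:
servo_tool:
  commands:
    - [[-0.01,-0.2,0],[0,0,0.01]]
    - [[-0.02,-0.4,0],[0,0,0.01]]
    - [[-0.03,-0.6,0],[0,0,0.01]]
    - [[-0.035,-0.8,0],[0,0,0.01]]
    - [[-0.035,-0.93,0],[0,0,0.01]]
    - [[-0.035,-0.93,0],[0,0,0.01]]
    - [[-0.035,-0.93,0],[0,0,0.01]]

```text
clock: 19.1
tcp_pos: [0.455, 0.0612, 0.3106]
orientation: [-3.141, 0.051, 0.0]
contact_force: [-0.0, -1.0, -0.1]
grip_width: 0.0426
gripper_force: 0.0
```

```bash
python3 plan.py .4606,.2531,.2,-2 .4606,.2531,.08,-2
```

```text
t 19.1 tcp [0.455  0.0612 0.3106] yaw -1.87 F [-0.  -1.  -0.1] w 0.0426
(0.4606, 0.2531, 0.2, -2.0) [-0.002, -0.768, 0.443] [-0.0, 0.0, 0.001] rows>= 5
(0.4606, 0.2531, 0.08, -2.0) [-0.002, -0.767, 0.923] [-0.0, 0.0, 0.001] rows>= 7
```

Call:
servo_tool:
  commands:
    - [[0,-0.2,0.1],[0,0,0]]
    - [[0,-0.4,0.2],[0,0,0]]
    - [[0,-0.6,0.3],[0,0,0]]
    - [[-0.002,-0.768,0.44],[0,0,0]]
    - [[-0.002,-0.768,0.44],[0,0,0]]
    - [[-0.002,-0.768,0.44],[0,0,0]]

```text
clock: 19.7
tcp_pos: [0.4597, 0.2533, 0.1984]
orientation: [3.141, -0.052, -0.006]
contact_force: [-0.2, -0.4, -0.8]
grip_width: 0.0424
gripper_force: 0.0
```

```bash
python3 - <<'E'
from plan import *
plan((.4606,.2531,.08,-2))
for n in("scene","top"):
    im,W=cloud(n)
    P,m=boxtop(W,(.478,.283),.065,.055,.128); print(n,len(P),rect(P))
    if n=="scene": 
        o=im[...,::-1]; c=(250,190,420,340); cv2.imwrite("pics/g3.png",cv2.resize(o[c[1]:c[3],c[0]:c[2]],None,fx=3,fy=3))
E
```

```text
t 19.7 tcp [0.4597 0.2533 0.1984] yaw -1.89 F [-0.2 -0.4 -0.8] w 0.0424
(0.4606, 0.2531, 0.08, -2) [0.006, 0.001, 0.473] [0.0, 0.003, 0.001] rows>= 3
scene 665 [479.1 286.   68.8  87.5  86.9]
top 67 [481.6 255.2  15.8  79.5  88.2]
```

View pics/g3.png

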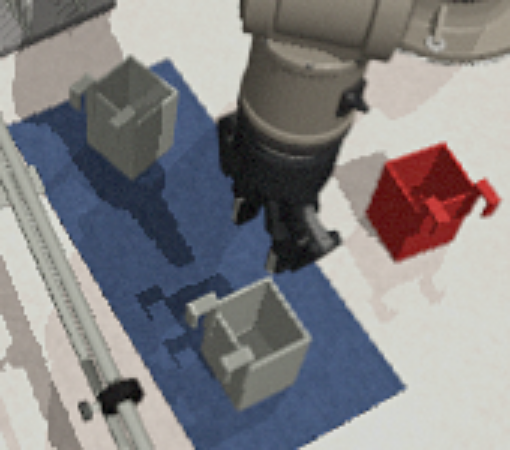

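The gripper is above the cup's right wall (crop ≈(265,285)), with one finger on each side. Descending and gripping.

Call:
servo_tool:
  commands:
    - [[0.005,0,0.12],[0,0,0]]
    - [[0.005,0,0.24],[0,0,0]]
    - [[0.005,0,0.34],[0,0,0]]
    - [[0.005,0,0.42],[0,0,0]]
    - [[0.005,0,0.47],[0,0,0]]
    - [[0.005,0,0.47],[0,0,0]]
    - [[0.005,0,0.47],[0,0,0]]

```text
clock: 20.5
tcp_pos: [0.4625, 0.2512, 0.0842]
orientation: [-3.141, 0.058, -0.002]
contact_force: [-0.3, 0.0, -0.7]
grip_width: 0.0428
gripper_force: 0.0
```

Call:
servo_tool:
  commands:
    - [[0,0,0],[0,0,0]]
    - [[0,0,0],[0,0,0]]
    - [[0,0,0],[0,0,0]]
    - [[0,0,0],[0,0,0]]
    - [[0,0,0],[0,0,0]]
    - [[0,0,0],[0,0,0]]
    - [[0,0,0],[0,0,0]]
  claw: 1

```text
clock: 21.2
tcp_pos: [0.4621, 0.2522, 0.0842]
orientation: [-3.14, 0.056, -0.002]
contact_force: [-0.8, 0.2, 6.6]
grip_width: 0.0023
gripper_force: 59.9
```

```bash
python3 plan.py .462,.252,.29,-6.1 .5849,.2607,.29,-6.1
```

```text
t 21.2 tcp [0.4621 0.2522 0.0842] yaw -2.04 F [-0.8  0.2  6.6] w 0.0023
(0.462, 0.252, 0.29, -6.1) [0.001, 0.0, -0.823] [-0.001, -0.001, 0.045] rows>= 5
(0.5849, 0.2607, 0.29, -6.1) [0.491, -0.052, -0.823] [-0.001, -0.001, 0.045] rows>= 5
```

Call:
servo_tool:
  commands:
    - [[0,0,-0.05],[0,0,0]]
    - [[0,0,-0.15],[0,0,0]]
    - [[0,0,-0.3],[0,0,0.01]]
    - [[0,0,-0.45],[0,0,0.02]]
    - [[0,0,-0.6],[0,0,0.03]]
    - [[0,0,-0.75],[0,0,0.045]]
    - [[0,0,-0.823],[0,0,0.045]]
    - [[0.08,-0.01,-0.823],[0,0,0.045]]
    - [[0.18,-0.02,-0.823],[0,0,0.045]]
    - [[0.3,-0.03,-0.823],[0,0,0.045]]
    - [[0.4,-0.045,-0.823],[0,0,0.045]]
    - [[0.46,-0.052,-0.823],[0,0,0.045]]
    - [[0.491,-0.052,-0.823],[0,0,0.045]]
    - [[0.491,-0.052,-0.823],[0,0,0.045]]
    - [[0.491,-0.052,-0.823],[0,0,0.045]]

```text
clock: 22.7
tcp_pos: [0.5836, 0.2604, 0.2891]
orientation: [3.137, -0.166, -0.001]
contact_force: [-0.2, 0.9, -0.4]
grip_width: 0.002
gripper_force: 58.7
```

```bash
python3 - <<'E'
from plan import *
plan((.5849,.2607,.29,-6.1),(.5849,.2607,.24,-6.1),(.5849,.2607,.218,-6.1))
a=[]
for n,c in(("scene",(210,200,340,380)),("top",(120,120,250,300))):
    im,W=cloud(n)
    P,m=boxtop(W,(.62,.29),.05,.308,.332); 
    # hooks cluster rel. rail
    print(n,"hooks",len(P),rect(P) if len(P)>5 else 0,np.round(P.mean(0),4) if len(P) else 0)
    p,e,k=railfit(W,(.6257,.213)); print(np.round(p,4))
    a.append(cv2.resize(im[c[1]:c[3],c[0]:c[2],::-1],None,fx=3,fy=3,interpolation=cv2.INTER_CUBIC))
cv2.imwrite("pics/g4.png",np.hstack(a))
E
```

```text
t 22.7 tcp [0.5836 0.2604 0.2891] yaw -6.06 F [-0.2  0.9 -0.4] w 0.002
(0.5849, 0.2607, 0.29, -6.1) [0.005, -0.002, -0.004] [0.0, 0.001, 0.0] rows>= 1
(0.5849, 0.2607, 0.24, -6.1) [0.005, -0.002, 0.196] [0.0, 0.001, 0.0] rows>= 1
(0.5849, 0.2607, 0.218, -6.1) [0.005, -0.002, 0.284] [0.0, 0.001, 0.0] rows>= 2
scene hooks 305 [611.8 286.1  76.5  67.   83.9] [0.6223 0.2875 0.3236]
[0.6241 0.1049 0.25  ]
top hooks 21 [634.7 257.7  12.2  13.4   3. ] [0.6366 0.2561 0.3233]
[0.6226 0.0992 0.2578]
```

View pics/g4.png

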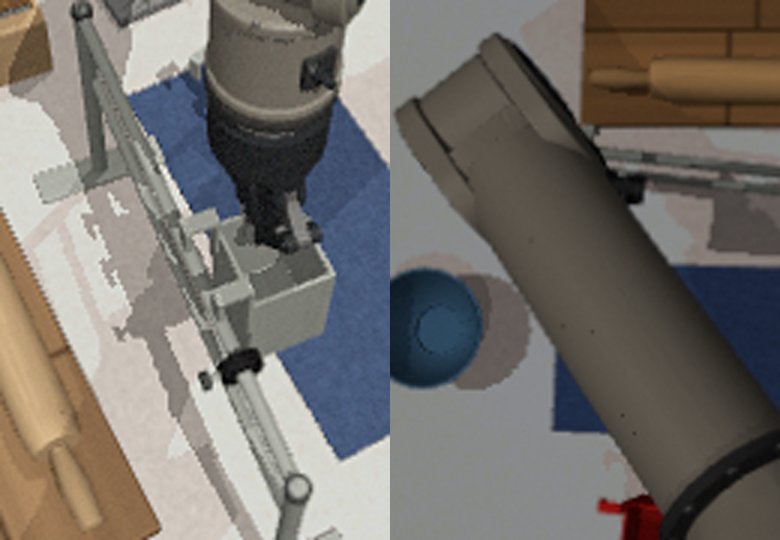

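The cup hovers with its hooks (crop ≈(200,222) and (235,295)) over the rail, right of the collar (240,365). I'll check the hooks' position against the rail.

```bash
python3 - <<'E'
from plan import *
im,W=cloud("scene")
p,e,k=railfit(W,(.6257,.213)); print(np.round(p,4),e,k)
with np.errstate(all='ignore'):
    t=W[...,1]-.213; xr=(W[...,0]-p[0]-p[1]*t)/np.hypot(1,p[1]); yr=W[...,1]
    for lo,hi in((.318,.335),(.30,.318),):
        m=(W[...,2]>lo)&(W[...,2]<hi)&(xr>-.03)&(xr<.04)&(abs(yr-.29)<.06)&(im.astype(int).sum(-1)>200)
        for s in((.24,.28),(.29,.34)):
            q=m&(yr>s[0])&(yr<s[1]); print(lo,s,q.sum(),"xr",np.round(np.percentile(xr[q],[3,50,97]),4),"y",np.round(np.percentile(yr[q],[3,50,97]),4),"z",np.round(np.median(W[...,2][q]),4))
    # rail same-camera xr residual of visible rail surface
    m=(abs(xr)<.02)&(W[...,2]>.25)&(W[...,2]<.26)&(yr>.05)&(yr<.2); print("rail surf",np.round(np.percentile(xr[m],[5,50,95]),4))
    m=(abs(xr)<.03)&(W[...,2]>.235)&(W[...,2]<.27)&(yr>.3)&(yr<.37)&(im.astype(int).sum(-1)<130); print("collar",m.sum(),np.round(np.percentile(yr[m],[5,50,95]),4))
E
```

```text
[0.6243 0.105  0.2501] 0.005759851602276962 1011
0.318 (0.24, 0.28) 90 xr [-0.0116  0.0009  0.013 ] y [0.2557 0.2628 0.2686] z 0.3267
0.318 (0.29, 0.34) 99 xr [-0.0109  0.0014  0.013 ] y [0.3091 0.3166 0.3225] z 0.3265
0.3 (0.24, 0.28) 56 xr [-0.0282 -0.0114  0.0131] y [0.2572 0.2655 0.2781] z 0.3047
0.3 (0.29, 0.34) 56 xr [-0.0283 -0.0105  0.0132] y [0.2928 0.3204 0.324 ] z 0.304
rail surf [-0.0044  0.0014  0.0061]
collar 102 [0.3305 0.3378 0.3429]
```

Call:
servo_tool:
  commands:
    - [[0,0,0.06],[0,0,0]]
    - [[0,0,0.12],[0,0,0]]
    - [[0,0,0.18],[0,0,0]]
    - [[0,0,0.22],[0,0,0]]
    - [[0,0,0.24],[0,0,0]]
    - [[0,0,0.24],[0,0,0]]

```text
clock: 23.45
tcp_pos: [0.5843, 0.2601, 0.2279]
orientation: [3.136, -0.167, -0.003]
contact_force: [-0.5, 0.2, -0.9]
grip_width: 0.0021
gripper_force: 58.6
```

Call:
servo_tool:
  commands:
    - [[0,0,0.015],[0,0,0]]
    - [[0,0,0.025],[0,0,0]]
    - [[0,0,0.025],[0,0,0]]
    - [[0,0,0.025],[0,0,0]]

```text
clock: 23.85
tcp_pos: [0.5847, 0.2604, 0.223]
orientation: [-3.137, 0.167, -0.001]
contact_force: [-0.2, -0.3, -1.0]
grip_width: 0.0024
gripper_force: 58.6
```

Call:
servo_tool:
  commands:
    - [[0,-0.008,0],[0,0,0]]
    - [[0,-0.016,0],[0,0,0]]
    - [[0,-0.024,0],[0,0,0]]
    - [[0,-0.024,0],[0,0,0]]

```text
clock: 24.25
tcp_pos: [0.5852, 0.2669, 0.2229]
orientation: [-3.137, 0.166, -0.0]
contact_force: [0.5, 0.0, -1.4]
grip_width: 0.0023
gripper_force: 58.6
```

Call:
servo_tool:
  commands:
    - [[0,-0.004,0],[0,0,0]]
    - [[0,-0.008,0],[0,0,0]]
    - [[0,-0.008,0],[0,0,0]]

```text
clock: 24.55
tcp_pos: [0.5855, 0.2684, 0.2228]
orientation: [-3.137, 0.167, 0.0]
contact_force: [0.0, 0.2, -2.3]
grip_width: 0.0022
gripper_force: 58.6
```

Call:
servo_tool:
  commands:
    - [[0,-0.004,0],[0,0,0]]
    - [[0,-0.008,0],[0,0,0]]
    - [[0,-0.008,0],[0,0,0]]

```text
clock: 24.85
tcp_pos: [0.5856, 0.269, 0.2226]
orientation: [3.135, -0.169, -0.001]
contact_force: [-1.9, -4.3, -1.0]
grip_width: 0.0023
gripper_force: 59.0
```

Call:
servo_tool:
  commands:
    - [[0,-0.004,0],[0,0,0]]
    - [[0,-0.008,0],[0,0,0]]
    - [[0,-0.008,0],[0,0,0]]

```text
clock: 25.15
tcp_pos: [0.5857, 0.2692, 0.2223]
orientation: [3.132, -0.171, -0.003]
contact_force: [-3.7, -9.4, 1.3]
grip_width: 0.0022
gripper_force: 59.3
```

Call:
servo_tool:
  commands:
    - [[0,0.01,0.004],[0,0,0]]
    - [[0,0.01,0.008],[0,0,0]]
    - [[0,0.01,0.008],[0,0,0]]

```text
clock: 25.45
tcp_pos: [0.5861, 0.2691, 0.2218]
orientation: [3.136, -0.168, 0.002]
contact_force: [-3.9, -5.5, 5.1]
grip_width: 0.0021
gripper_force: 60.2
```

Call:
servo_tool:
  commands:
    - [[0,0,0],[0,0,0]]
    - [[0,0,0],[0,0,0]]
    - [[0,0,0],[0,0,0]]
    - [[0,0,0],[0,0,0]]
    - [[0,0,0],[0,0,0]]
    - [[0,0,0],[0,0,0]]
  claw: 0.45

```text
clock: 26.05
tcp_pos: [0.5857, 0.2699, 0.2208]
orientation: [-3.137, 0.167, -0.0]
contact_force: [0.6, 0.3, 0.7]
grip_width: 0.0466
gripper_force: 0.0
```

Call:
servo_tool:
  commands:
    - [[0,0,-0.05],[0,0,0]]
    - [[0,0,-0.1],[0,0,0]]
    - [[0,0,-0.2],[0,0,0]]
    - [[0,0,-0.35],[0,0,0]]
    - [[-0.2,0,-0.45],[0,0,-0.05]]
    - [[-0.4,0.1,-0.45],[0,0,-0.1]]
    - [[-0.5,0.3,-0.45],[0,0,-0.1]]
    - [[-0.5,0.5,-0.45],[0,0,-0.1]]
    - [[-0.5,0.7,-0.45],[0,0,-0.1]]
    - [[-0.5,0.9,-0.45],[0,0,-0.1]]
    - [[-0.5,1,-0.45],[0,0,-0.1]]
    - [[-0.5,1,-0.45],[0,0,-0.1]]

```text
clock: 27.25
tcp_pos: [0.4344, 0.0291, 0.3347]
orientation: [3.139, 0.066, 0.003]
contact_force: [-0.1, 0.5, -0.0]
grip_width: 0.0466
gripper_force: 0.0
```

```bash
python3 - <<'E'
from plan import *
plan()
a=[]
for n,c in(("scene",(210,200,340,380)),("top",(120,120,250,300))):
    im,W=cloud(n)
    P,m=boxtop(W,(.62,.295),.045,.2585,.268); 
    with np.errstate(all='ignore'): Q=W[m&0|((np.hypot(W[...,0]-.5966,W[...,1]-.295)<.075)&(W[...,2]>.2)&(W[...,2]<.27)&(im.astype(int).sum(-1)>130))]
    print(n,"hooks",len(P),rect(P) if len(P)>5 else 0,"cup",len(Q),rect(Q) if len(Q)>5 else 0)
    P,m=boxtop(W,(.45,.025),.085,.055,.13); print("cup2",len(P),rect(P) if len(P)>5 else 0)
    a.append(cv2.resize(im[c[1]:c[3],c[0]:c[2],::-1],None,fx=3,fy=3,interpolation=cv2.INTER_CUBIC))
cv2.imwrite("pics/g5.png",np.hstack(a))
E
```

```text
t 27.25 tcp [0.4344 0.0291 0.3347] yaw 2.41 F [-0.1  0.5 -0. ] w 0.0466Traceback (most recent call last):
  File "<stdin>", line 8, in <module>
  File "m.py", line 3, in rect
    (cx,cy),(w,h),a=cv2.minAreaRect((P[:,:2]*1000).astype(np.float32)); return np.round([cx,cy,w,h,a],1)
                    ~~~~~~~~~~~~~~~^^^^^^^^^^^^^^^^^^^^^^^^^^^^^^^^^^^
cv2.error: OpenCV(4.12.0) /io/opencv/modules/imgproc/src/convhull.cpp:143: error: (-215:Assertion failed) total >= 0 && (depth == CV_32F || depth == CV_32S) in function 'convexHull'
```

```bash
python3 - <<'E'
from plan import *
a=[]
for n,c in(("scene",(210,200,340,380)),("top",(120,120,250,300))):
    im,W=cloud(n)
    P,m=boxtop(W,(.62,.295),.045,.2585,.268); Q,m=boxtop(W,(.5966,.295),.075,.2,.27)
    print(n,"hooks",len(P),rect(P) if len(P)>5 else 0,"cup",len(Q),rect(Q) if len(Q)>5 else 0)
    P,m=boxtop(W,(.45,.025),.085,.055,.13); print("cup2",len(P),rect(P) if len(P)>5 else 0)
    a.append(cv2.resize(im[c[1]:c[3],c[0]:c[2],::-1],None,fx=3,fy=3,interpolation=cv2.INTER_CUBIC))
cv2.imwrite("pics/g5.png",np.hstack(a))
E
```

```text
scene hooks 136 [635.  300.7  73.4  25.1  84. ] cup 1058 [605.1 298.5 131.   94.2  74.1]
cup2 596 [450.   25.4  86.7  69.1  15.2]
top hooks 83 [634.  298.3  75.2  24.9  84.4] cup 493 [605.4 299.9 128.9  97.4  69.6]
cup2 0 0
```

View pics/g5.png

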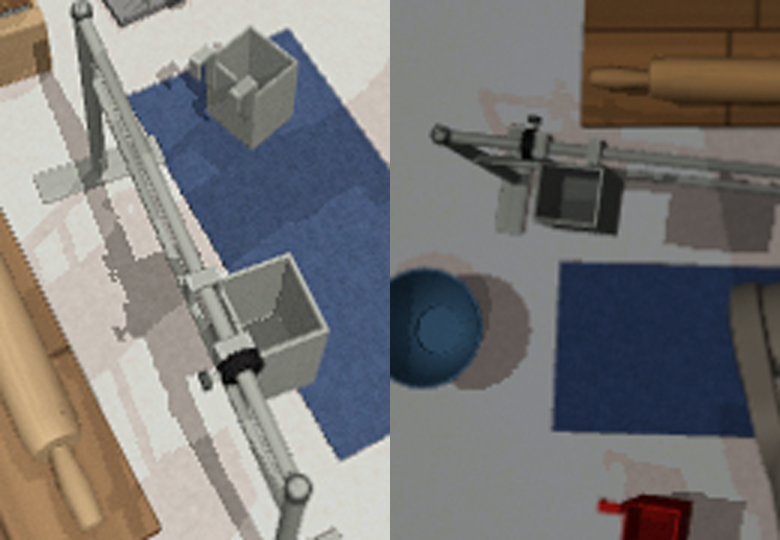

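The first cup hangs by both hooks against the collar (crop ≈(205,280), (235,350)). The second cup is unmoved.

```bash
python3 plan.py .4414,-.0103,.2,15.3 .4414,-.0103,.084,15.3
```

```text
t 27.4 tcp [0.4351 0.0353 0.3344] yaw 2.93 F [ 0.6  1.1 -0.2] w 0.0472
(0.4414, -0.0103, 0.2, 15.3) [0.015, 0.184, 0.538] [-0.0, -0.001, -0.137] rows>= 3
(0.4414, -0.0103, 0.084, 15.3) [0.014, 0.184, 1.002] [-0.0, -0.001, -0.137] rows>= 6
```

Call:
servo_tool:
  commands:
    - [[0,0,0],[0,0,0]]
    - [[0,0,0],[0,0,0]]
    - [[0,0,0],[0,0,0]]

```text
clock: 27.7
tcp_pos: [0.4348, 0.0354, 0.3333]
orientation: [-3.14, -0.082, 0.0]
contact_force: [0.1, -0.1, -0.4]
grip_width: 0.0468
gripper_force: 0.0
```

```bash
python3 plan.py .4414,-.0103,.2,15.3 .4414,-.0103,.084,15.3
```

```text
t 27.7 tcp [0.4348 0.0354 0.3333] yaw 3.0 F [ 0.1 -0.1 -0.4] w 0.0468
(0.4414, -0.0103, 0.2, 15.3) [0.017, 0.184, 0.533] [-0.0, 0.0, -0.137] rows>= 3
(0.4414, -0.0103, 0.084, 15.3) [0.017, 0.184, 0.997] [-0.0, 0.0, -0.137] rows>= 6
```

Call:
servo_tool:
  commands:
    - [[0,0.1,0.15],[0,0,-0.07]]
    - [[0.017,0.184,0.3],[0,0,-0.137]]
    - [[0.017,0.184,0.45],[0,0,-0.137]]
    - [[0.017,0.184,0.533],[0,0,-0.137]]
    - [[0.017,0.184,0.533],[0,0,-0.137]]
    - [[0.017,0.184,0.533],[0,0,-0.137]]
    - [[0.017,0.184,0.533],[0,0,-0.137]]

```text
clock: 28.4
tcp_pos: [0.4425, -0.0108, 0.2015]
orientation: [3.114, 0.417, 0.004]
contact_force: [0.6, -0.8, 0.1]
grip_width: 0.0471
gripper_force: 0.0
```

```bash
python3 - <<'E'
from plan import *
plan((.4414,-.0103,.084,15.3))
im,W=cloud("scene"); P,m=boxtop(W,(.45,.025),.085,.055,.13); print(rect(P))
c=(240,170,370,280); cv2.imwrite("pics/g6.png",cv2.resize(im[c[1]:c[3],c[0]:c[2],::-1],None,fx=4,fy=4,interpolation=cv2.INTER_CUBIC))
E
```

```text
t 28.4 tcp [ 0.4425 -0.0108  0.2015] yaw 15.26 F [ 0.6 -0.8  0.1] w 0.0471
(0.4414, -0.0103, 0.084, 15.3) [-0.005, -0.004, 0.47] [0.0, -0.002, -0.0] rows>= 3
[449.1  25.6  88.2  68.3  14.7]
```

View pics/g6.png

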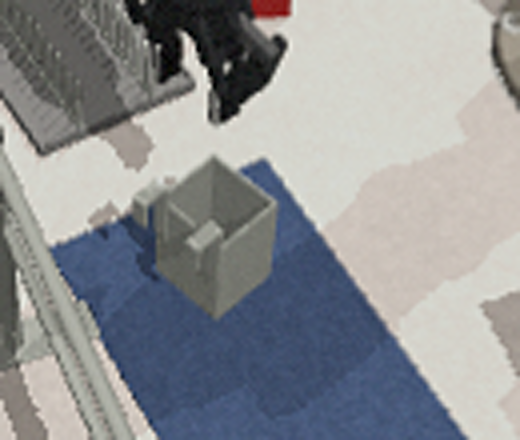

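The fingers straddle the second cup's right wall (they show at about (220,110), above and behind the cup at (215,235)). Descending and gripping.

Call:
servo_tool:
  commands:
    - [[-0.004,-0.002,0.12],[0,0,0]]
    - [[-0.004,-0.002,0.24],[0,0,0]]
    - [[-0.004,-0.002,0.34],[0,0,0]]
    - [[-0.004,-0.002,0.42],[0,0,0]]
    - [[-0.004,-0.002,0.468],[0,0,0]]
    - [[-0.004,-0.002,0.468],[0,0,0]]
    - [[-0.004,-0.002,0.468],[0,0,0]]

```text
clock: 29.15
tcp_pos: [0.4411, -0.0109, 0.0839]
orientation: [3.114, 0.416, 0.002]
contact_force: [-0.2, 0.9, 0.3]
grip_width: 0.0469
gripper_force: 0.0
```

Call:
servo_tool:
  commands:
    - [[0,0,0],[0,0,0]]
    - [[0,0,0],[0,0,0]]
    - [[0,0,0],[0,0,0]]
    - [[0,0,0],[0,0,0]]
    - [[0,0,0],[0,0,0]]
    - [[0,0,0],[0,0,0]]
    - [[0,0,0],[0,0,0]]
  claw: 1

```text
clock: 29.85
tcp_pos: [0.4407, -0.0111, 0.0837]
orientation: [3.114, 0.416, 0.002]
contact_force: [-1.4, -0.5, 7.0]
grip_width: 0.0022
gripper_force: 59.1
```

```bash
python3 plan.py .4407,-.0111,.29,-6.1 .5749,.1916,.29,-6.1
```

```text
t 29.85 tcp [ 0.4407 -0.0111  0.0837] yaw 15.22 F [-1.4 -0.5  7. ] w 0.0022
(0.4407, -0.0111, 0.29, -6.1) [0.001, 0.0, -0.825] [0.0, -0.001, 0.237] rows>= 5
(0.5749, 0.1916, 0.29, -6.1) [0.732, -0.641, -0.825] [0.0, -0.001, 0.237] rows>= 7
```

Call:
servo_tool:
  commands:
    - [[0,0,-0.05],[0,0,0]]
    - [[0,0,-0.15],[0,0,0]]
    - [[0,0,-0.3],[0,0,0.04]]
    - [[0,0,-0.45],[0,0,0.08]]
    - [[0,0,-0.6],[0,0,0.12]]
    - [[0,0,-0.75],[0,0,0.16]]
    - [[0.03,-0.1,-0.825],[0,0,0.2]]
    - [[0.07,-0.25,-0.825],[0,0,0.237]]
    - [[0.11,-0.4,-0.825],[0,0,0.237]]
    - [[0.15,-0.55,-0.825],[0,0,0.237]]
    - [[0.2,-0.72,-0.825],[0,0,0.237]]
    - [[0.25,-0.77,-0.825],[0,0,0.237]]
    - [[0.35,-0.745,-0.825],[0,0,0.237]]
    - [[0.45,-0.717,-0.825],[0,0,0.237]]
    - [[0.55,-0.69,-0.825],[0,0,0.237]]
    - [[0.65,-0.663,-0.825],[0,0,0.237]]
    - [[0.71,-0.647,-0.825],[0,0,0.237]]
    - [[0.732,-0.641,-0.825],[0,0,0.237]]
    - [[0.732,-0.641,-0.825],[0,0,0.237]]
    - [[0.732,-0.641,-0.825],[0,0,0.237]]

```text
clock: 31.85
tcp_pos: [0.5737, 0.1918, 0.2894]
orientation: [3.137, -0.166, -0.001]
contact_force: [-0.0, 1.3, -2.2]
grip_width: 0.0027
gripper_force: 58.8
```

```bash
python3 - <<'E'
from plan import *
plan((.5749,.1916,.29,-6.1),(.5749,.1916,.223,-6.1))
im,W=cloud("scene")
with np.errstate(all='ignore'):
    t=W[...,1]-.213; xr=(W[...,0]-.6257-.107*t)/np.hypot(1,.107); yr=W[...,1]; b=im.astype(int).sum(-1)>200
    m=(W[...,2]>.318)&(W[...,2]<.335)&(xr>-.03)&(xr<.04)&b
    for s in((.15,.225),(.226,.29)):
        q=m&(yr>s[0])&(yr<s[1]); print(s,q.sum(),"xr",np.round(np.percentile(xr[q],[3,50,97]),4),"y",np.round(np.percentile(yr[q],[3,50,97]),4),np.round(np.median(W[...,2][q]),4))
    q=(W[...,2]>.2585)&(W[...,2]<.268)&(abs(xr)<.02)&b&(yr>.25)&(yr<.33); print("cup1 hooks y",np.round(np.percentile(yr[q],[2,98]),4),"xr",np.round(np.percentile(xr[q],[3,97]),4))
E
```

```text
t 31.85 tcp [0.5737 0.1918 0.2894] yaw -6.06 F [-0.   1.3 -2.2] w 0.0027
(0.5749, 0.1916, 0.29, -6.1) [0.005, 0.0, -0.002] [0.0, 0.001, 0.0] rows>= 1
(0.5749, 0.1916, 0.223, -6.1) [0.005, 0.0, 0.266] [0.0, 0.001, 0.0] rows>= 2
(0.15, 0.225) 82 xr [-0.0138 -0.0009  0.0104] y [0.1864 0.1938 0.1992] 0.3272
(0.226, 0.29) 88 xr [-0.0131 -0.0009  0.0104] y [0.24   0.2477 0.2533] 0.3272
cup1 hooks y [0.2535 0.3282] xr [-0.0152  0.0119]
```

Call:
servo_tool:
  commands:
    - [[0.005,0.012,0],[0,0,0]]
    - [[0.005,0.024,0.06],[0,0,0]]
    - [[0.005,0.024,0.12],[0,0,0]]
    - [[0.005,0.024,0.18],[0,0,0]]
    - [[0.005,0.024,0.22],[0,0,0]]
    - [[0.005,0.024,0.24],[0,0,0]]
    - [[0.005,0.024,0.255],[0,0,0]]
    - [[0.005,0.024,0.265],[0,0,0]]
    - [[0.005,0.024,0.265],[0,0,0]]
    - [[0.005,0.024,0.265],[0,0,0]]

```text
clock: 32.9
tcp_pos: [0.5756, 0.1857, 0.2235]
orientation: [-3.137, 0.167, -0.001]
contact_force: [-0.1, 0.3, -2.0]
grip_width: 0.0025
gripper_force: 58.8
```

Call:
servo_tool:
  commands:
    - [[0,-0.015,0],[0,0,0]]
    - [[0,-0.03,0],[0,0,0]]
    - [[0,-0.045,0],[0,0,0]]
    - [[0,-0.056,0],[0,0,0]]
    - [[0,-0.056,0],[0,0,0]]

```text
clock: 33.4
tcp_pos: [0.5768, 0.2003, 0.2231]
orientation: [-3.137, 0.166, 0.0]
contact_force: [0.5, 0.0, -2.5]
grip_width: 0.0022
gripper_force: 58.8
```

Call:
servo_tool:
  commands:
    - [[0,-0.004,0],[0,0,0]]
    - [[0,-0.01,0],[0,0,0]]
    - [[0,-0.01,0],[0,0,0]]

```text
clock: 33.7
tcp_pos: [0.5771, 0.2021, 0.2231]
orientation: [-3.137, 0.167, 0.0]
contact_force: [-0.5, -0.6, -1.8]
grip_width: 0.0019
gripper_force: 58.8
```

Call:
servo_tool:
  commands:
    - [[0,-0.004,0],[0,0,0]]
    - [[0,-0.008,0],[0,0,0]]
    - [[0,-0.008,0],[0,0,0]]

```text
clock: 34.0
tcp_pos: [0.5773, 0.2035, 0.223]
orientation: [3.136, -0.168, -0.001]
contact_force: [-1.6, -2.8, -1.9]
grip_width: 0.002
gripper_force: 58.9
```

Call:
servo_tool:
  commands:
    - [[0,-0.004,0],[0,0,0]]
    - [[0,-0.008,0],[0,0,0]]
    - [[0,-0.004,0.004],[0,0,0]]
    - [[0,-0.004,0.008],[0,0,0]]
    - [[0,-0.004,0.008],[0,0,0]]

```text
clock: 34.5
tcp_pos: [0.5777, 0.2036, 0.2215]
orientation: [3.135, -0.169, 0.001]
contact_force: [-2.4, -5.5, 2.7]
grip_width: 0.0021
gripper_force: 59.8
```

Call:
servo_tool:
  commands:
    - [[0,0,0],[0,0,0]]
    - [[0,0,0],[0,0,0]]
    - [[0,0,0],[0,0,0]]
    - [[0,0,0],[0,0,0]]
    - [[0,0,0],[0,0,0]]
    - [[0,0,0],[0,0,0]]
  claw: 0.45

```text
clock: 35.1
tcp_pos: [0.5774, 0.2051, 0.221]
orientation: [-3.137, 0.167, -0.0]
contact_force: [-0.6, 1.0, -0.3]
grip_width: 0.0469
gripper_force: 0.0
```

Call:
servo_tool:
  commands:
    - [[0,0,-0.05],[0,0,0]]
    - [[0,0,-0.1],[0,0,0]]
    - [[0,0,-0.2],[0,0,0]]
    - [[0,0,-0.35],[0,0,0]]
    - [[-0.2,0,-0.45],[0,0,-0.05]]
    - [[-0.4,0.1,-0.45],[0,0,-0.1]]
    - [[-0.5,0.3,-0.45],[0,0,-0.1]]
    - [[-0.5,0.5,-0.45],[0,0,-0.1]]
    - [[-0.5,0.7,-0.45],[0,0,-0.1]]
    - [[-0.5,0.9,-0.45],[0,0,-0.1]]
    - [[-0.5,1,-0.45],[0,0,-0.1]]
    - [[-0.5,1,-0.45],[0,0,-0.1]]
    - [[-0.5,1,-0.45],[0,0,-0.1]]
    - [[-0.5,1,-0.45],[0,0,-0.1]]

```text
clock: 36.5
tcp_pos: [0.4269, -0.0291, 0.3344]
orientation: [-3.14, -0.082, -0.002]
contact_force: [0.1, -0.1, -0.2]
grip_width: 0.0471
gripper_force: 0.0
```

```bash
python3 - <<'E'
from plan import *
plan()
a=[]
for n,c in(("scene",(150,160,340,340)),("top",(150,120,380,300))):
    im,W=cloud(n)
    a.append(cv2.resize(im[c[1]:c[3],c[0]:c[2],::-1],(400,int(400*180/(c[2]-c[0]))),interpolation=cv2.INTER_CUBIC))
    with np.errstate(all='ignore'):
        t=W[...,1]-.213; xr=(W[...,0]-.6257-.107*t)/np.hypot(1,.107); yr=W[...,1]*.994+.106*W[...,0]; b=im.astype(int).sum(-1)>(200 if n=="scene" else 120)
        m=(xr>-.075)&(xr<-.02)&(W[...,2]>.205)&(W[...,2]<.25)
        for s in((.2,.27),(.27,.34)): pass
        h,e=np.histogram(yr[m],bins=np.arange(.2,.42,.01)); print(n,h.tolist())
        # sits: scrapers
    for c0 in((.65,-.268),(.655,-.2175),(.66,-.168)):
        P,_=boxtop(W,c0,.08,.112,.14); P=P[abs((P[:,1]-c0[1])*.995+.099*(P[:,0]-c0[0]))<.024]; print("scr",len(P),rect(P),np.round(np.median(P[:,2]),4))
h=max(x.shape[0] for x in a); cv2.imwrite("pics/g7.png",np.hstack([np.pad(x,((0,h-x.shape[0]),(0,0),(0,0))) for x in a]))
E
```

```text
t 36.5 tcp [ 0.4269 -0.0291  0.3344] yaw 3.01 F [ 0.1 -0.1 -0.2] w 0.0471
scene [0, 0, 0, 0, 0, 0, 156, 17, 21, 21, 19, 18, 47, 150, 22, 22, 26, 24, 18, 151, 0]
scr 302 [ 649.4 -270.6   27.9  123.8   84.2] 0.1244
scr 319 [ 655.  -218.5   25.9  123.3   84.2] 0.1243
scr 336 [ 659.8 -160.9   25.   123.6   84.3] 0.1241
top [0, 0, 0, 0, 0, 23, 29, 7, 5, 8, 6, 6, 73, 4, 4, 5, 6, 5, 23, 33, 0]
scr 274 [ 649.2 -274.    24.   121.1   83.2] 0.1238
scr 264 [ 654.1 -222.2   23.2  120.8   83.9] 0.1239
scr 256 [ 659.6 -163.7   22.4  121.4   83.9] 0.1244
```

View pics/g7.png

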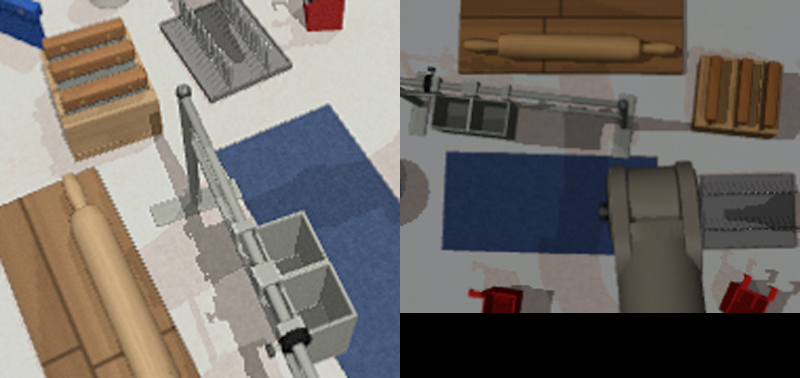

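Both cups hang in a closed row against the collar (left half ≈(300,260)), and the three scrapers are home, with handle tops at 124 mm. The look-alikes haven't moved. Handing in.

```bash
python3 -c "
from bench import r
print(r.hand_in())"
```

```text
the job is handed in; nothing more can be done
None
```

I hung both steel cups in a closed row against the collar, put the three scrapers home in the block's slots and handed the job in; the final pictures showed all of this, but the hand-in returned no verdict.

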